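# Charge the grinding jar, then free the ball mill's lid and hold it open

### The arm

A 7-joint arm with a two-finger parallel gripper is mounted at the origin on the work surface. World frame = base frame: x ahead of the robot, y to its left, z up, the work surface at z = 0. Lengths are in m, angles in rad, forces in N, time in s.
With the tool pointing down it reaches from about 0.4 to 0.925 m from the base axis. Payload 5.6 kg.
Tool frame: the origin (TCP) lies midway between the tips of the shut fingers; the grasp point (between the pads) lies 19 mm behind it (arm.hold_point_z is the distance from the TCP to the grasp point, in m); y points along the fingers, z is the direction in which the jaws open and shut, and the axes are right-handed (so a half turn about y gives the same grasp; the last joint's range is limited). The gripper opens to 85 mm and grips with 20 to 120 N. Pads are 22 mm wide; open, the fingers measure 114 mm over their backs; the gripper's body (76 mm by 85 mm) begins 54 mm behind the grasp point. The pads swing forward as they close: fully open they stand 13 mm farther back than shut.
Start: joints at [-1.227, 0.468, -0.012, 1.603, 0.006, 1.071, -0.056], TCP at [0.245, 0.602, 0.231] pointing down, gripper open.
Joint ranges: [-2.53, 2.53], [-0.31, 2.02], [-1.57, 1.55], [0.28, 2.44], [-1.29, 4.43], [0.15, 1.84], [-2.92, 2.92]. Speed limits (rad/s): [2.57, 2.57, 3.14, 3.14, 3.14, 3.14, 3.14].

### API

Orientations are given as [roll, pitch, yaw] about the fixed x, y, z axes, in that order (R = Rz(yaw) Ry(pitch) Rx(roll)).
In Python, from workcell import status, capture, camera_params, ticket, spot_in, arm gives the robot as it stands.
- The arm moves only by the shell command python3 -m inch 'ROWS'. ROWS is JSON, a list of rows, each an object of numbers: "claw": the opening, from -1 (shut) to 1 (fully open); "x", "y", "z": the shift along the tool's x, y, z in cm; "wx", "wy", "wz": the turn, a rotation vector about the tool's x, y, z in degrees. A call has 1 to 12 rows; each row shifts and turns the commanded pose from where the row before left it, along the tool's axes as they then stand; what a row does not reach is not made up. A row lasts 1/12 s, in which the tool goes at most 41.7 mm and 7.16 degrees, less where a joint would pass 70% of its speed; a pose out of reach is approached as far as the arm can. A call with a gripper value outside its range is refused whole. The fingers move at their own pace and stop on an object; the grip force is fixed at half the most. Time passes only in rows, so rows that do not move let the fingers close. It gives the time, the measured TCP pose, the force and the opening at its end, in the units of the state.
- status.get_obs(): the state, without advancing time (a new reading comes with each control period).
- capture(name): name is "scene" or "side" or "wrist"; returns (picture, depth): 480x640x3 uint8, blue, green, red; 480x640 float32, m along the optical axis (not along the pixel's ray), 0 where there is no reading.
- camera_params(name): a dict with "mtx" (3x3 intrinsics, pixels), "R" (3x3) and "t" (3): a world point X has camera coordinates R X + t. Camera axes: x right, y down, z forward; pixel columns grow to the right and rows downward; lengths in m; the calibration is good to about 2 mm. A picture is of the moment at which its call begins: read the wrist's pose just before it. camera_params takes no time and is no camera call; for the wrist camera it gives the pose at the moment of the call.
- ticket.job_done(): hands the job in, once; it reports no verdict.
Trained networks look in the newest picture that a camera, given by its name, has taken for a name from the list of things; names that differ only in an ending like _2 or _b are one class to them, and where a whole thing is asked for, a point or a joint stands for the part that bears it (a point fixed in the world has none). Each returns a list of dicts, best first, with "confidence" (0 to 1); they miss things now and then, are a little off and sometimes report something else, mostly with a low value. They report only what shows in the picture. A call takes as long as a camera call. They do not tell look-alikes from the thing itself.
- spot_in(camera, label): "extent" ([left, top, right, bottom] as shares, 0 to 1, of the picture: columns of its width, rows of its height, round what is visible of it).
The state is a dict: "t": time; "q": joint angles; "qvel": joint speeds; "effort": joint torques, N m; "tcp_pos": TCP position; "tool_rot": TCP orientation; "force": force on the tool from outside, world axes, zero at the start; "wrist_torque": the same for the moment, N m; "gripper_width": finger opening in m.
Only numpy, scipy, OpenCV 4.12 (cv2) and the standard library are available. Lean on these libraries where they do the work, as an engineer would, in place of code of your own. Each camera call takes 0.05 s, during which the arm holds its last target.

### The job

Get the ball mill ready for loading: pluck the dark steel ball from the pocket tray and drop it into the open grinding jar from right at its mouth, leaving the jar standing where it is. Then tug the mill's lid up a little by its front bar before touching the release slide, because its lock may or may not be holding; if it is caught, let it down and push the orange release slide all the way, away from the lid. Raise the lid to about 60 degrees and finish while still holding it there, since it falls shut when let go; leave the two white balls, the jar's cap and the pink-capped pot alone.

Things in the scene. Friction and masses are not known exactly. Their poses are not given: they have to be found in the camera images.
- mill: Light grey bench ball mill, fixed, 260 mm deep (x), 320 mm wide (y), deck 115 mm above the bench. Origin: on the bench, 120 mm behind its front face, midway across. x points from front (robot side) to rear, y to its left, z up. Dark lid with a clear window over the chamber on its left, control deck with the release slide on its right. Nothing on it is higher than the shut lid's top, 137 mm.
- lid (a joint): Lid angle, rad: 0 shut and level, positive as its front rises, stop at 1.3. 190 mm long, 195 wide, 20 thick, about 0.4 kg, hinged at its rear edge along the mill's y; falls shut when let go. The lock bolt is hidden: shut, it looks the same locked or free. Locked, it gives about 5 mm at the front bar, then stops dead; free, it lifts with about 2 N at the bar.
- lid_hinge (a point): Point on the lid's hinge axis, midway along it: mill frame (70, 52.5, 127) mm.
- lid_handle (a point): Middle of the lid's front bar, on its axis: aluminium, 14 mm in diameter, 130 mm long, along the mill's y, on stems 58 mm either side of the middle. 45 mm ahead of the front face of lid and mill (38 mm free between bar and face), 235 mm from the hinge axis, 127 mm above the bench when shut. It moves on an arc with the lid and can turn in the grip.
- release (a joint): Travel of the release slide, m: 0 to 0.002 at the start (home), growing towards the mill's -y (away from the lid) to a stop at 0.022. It slides with 2 to 4 N and stays where it is left. Beyond 0.015 it has drawn the lock bolt clear of the lid; it slides easily only while nothing pulls the lid up.
- release_grip (a point): Centre of the orange release slide's thumb grip: 22 mm (mill x) by 16 mm (mill y) by 18 mm high, its underside 2 mm above the deck; this point is 11 mm above the deck, 126 mm above the bench. At home it is 50 mm from the lid's right side and 50 mm behind the mill's front face.
- tray: Blue pocket tray, 110 mm (its x) by 150 mm (its y), 12 mm high, fixed; origin under its centre. Six round pockets 21 mm wide and 4 mm deep at x = -25, 25 mm and y = -46, 0, 46 mm. Three of them hold a ball, whose centre is then 18 mm above the bench.
- ball_center (a point): Centre of the steel ball: dark grey (the only dark ball), 20 mm in diameter, 33 g, in one of the tray's pockets at the start.
- white_a_center (a point): Centre of a white ceramic ball, 20 mm in diameter, in another pocket. To be left alone.
- white_b_center (a point): Centre of the other white ceramic ball, 20 mm in diameter, in another pocket. To be left alone.
- jar: Open steel grinding jar standing loose on the bench, round, 54 mm outside diameter, 50 mm high, wall 5 mm (mouth 44 mm wide), floor 6 mm thick, 0.35 kg. Origin: centre of its underside, z up its axis.
- jar_rim (a point): Centre of the jar's mouth, 50 mm above the bench.
- cap: The jar's steel cap lying on the bench, 58 mm in diameter, 22 mm high with its knob; origin: centre of its underside. To be left alone.
- pot: White specimen pot with a pink cap, standing, 38 mm in diameter, 60 mm high; origin: centre of its underside. To be left alone.
There are look-alikes about, which are no part of the job. There is more than one size of the jar; the job needs the smaller.

How it is judged:
By the outcome, as a careful person would: the job done as asked, in the order asked, and still so for the second after the job is handed in, while the arm keeps its last pose, push and grip.
It also fails if it takes over 72 s, if anything falls off the work surface, if the arm or the gripper's body presses on something with over 40 N, if the wrist force passes 120 N, or if a joint passes its speed limit or range.

## Working session

There is one attempt and no reset: what is moved stays moved. The work goes in short steps, Python scripts to look and compute and a shell command to move; the robot and the scene stay as the last step left them, time stands still between calls to the robot, and variables do not carry over. Pictures are saved under pics/ and viewed, and the job is handed in when it is done.

```bash
ls; mkdir -p pics; python3 - <<'E'
from workcell import status, capture, camera_params, arm
import cv2
print(status.get_obs()); print(arm.hold_point_z)
for n in("scene","side","wrist"):
    p,d=capture(n); cv2.imwrite(f"pics/{n}0.png",p)
    import numpy as np; np.save(f"pics/{n}0.npy",d)
    c=camera_params(n); print(n,c)
E
```

```text
pics
{'t': 0.0, 'q': array([-1.22701046,  0.46836323, -0.01159166,  1.60362217,  0.00600955,
        1.07142519, -0.05628908]), 'qvel': array([ 0.00257997,  0.00027726, -0.00074411,  0.00163452,  0.00014199,
        0.00275102,  0.00054362]), 'effort': array([-8.45891941e-05, -5.32382262e+01,  2.18627084e-02, -2.51304352e+01,
        1.15801851e-02,  7.71735184e-03,  1.98499009e-05]), 'tcp_pos': array([0.24504909, 0.60143099, 0.23034799]), 'tool_rot': array([-1.57257475e+00, -1.38118358e-04, -3.86844189e-01]), 'force': array([ 0.38655196, -0.30592657, -0.82553194]), 'wrist_torque': array([-0.04654959, -0.01394792,  0.03560939]), 'gripper_width': 0.08524727415442017}
0.0187
scene {'mtx': array([[483.52233543,   0.        , 312.48975372],
       [  0.        , 483.52233543, 234.61365307],
       [  0.        ,   0.        ,   1.        ]]), 'R': array([[ 0.60715479,  0.79426479,  0.02250565],
       [ 0.42235961, -0.29861159, -0.85582912],
       [-0.67303448,  0.52912623, -0.51676883]]), 't': array([-0.3969266 , -0.13217862,  1.49584002])}
side {'mtx': array([[433.01496189,   0.        , 320.03604277],
       [  0.        , 433.01496189, 236.17544208],
       [  0.        ,   0.        ,   1.        ]]), 'R': array([[-0.6428495 , -0.76598456, -0.00348923],
       [-0.516779  ,  0.43705806, -0.73615197],
       [ 0.56540604, -0.47143176, -0.67680729]]), 't': array([0.42527247, 0.36413119, 0.53246068])}
wrist {'mtx': array([[380.24758212,   0.        , 322.85625144],
       [  0.        , 380.24758212, 240.2790452 ],
       [  0.        ,   0.        ,   1.        ]]), 'R': array([[ 0.37776158,  0.92590188, -0.00137792],
       [ 0.8777022 , -0.35762175,  0.31897576],
       [ 0.29484748, -0.1217062 , -0.94776187]]), 't': array([-0.64954585, -0.0410614 ,  0.38152261])}
```

View pics/scene0.png

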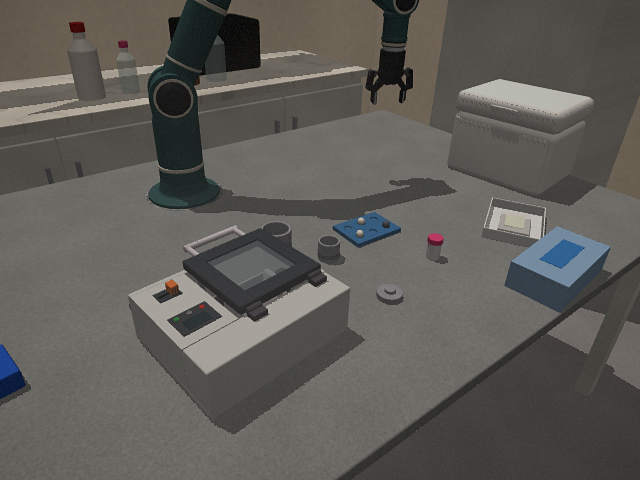

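View pics/side0.png

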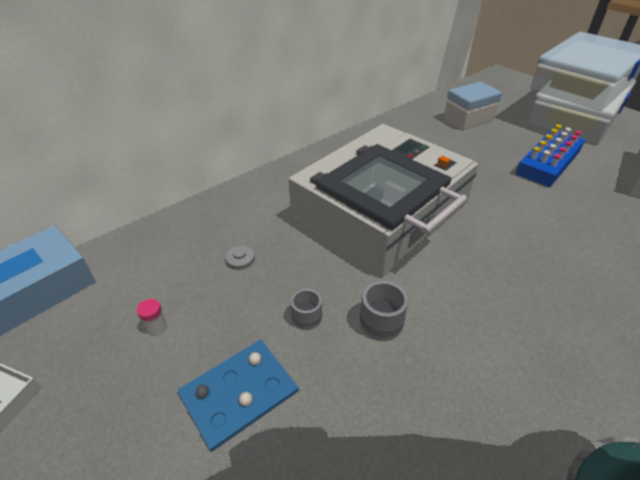

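View pics/wrist0.png

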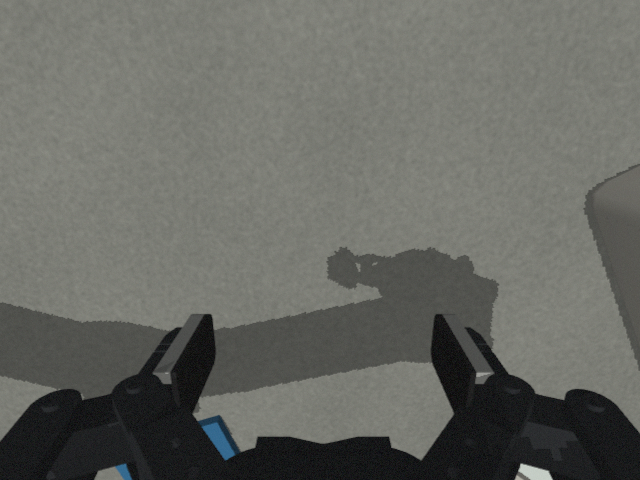

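The side view shows the dark ball at (202,391) and white balls at (255,359) and (246,399). The jars are at (307,308), small, and (384,309), large. The cap is at (239,257), the pot at (150,316), the bar at (438,210) and the orange slide at (446,161). Next I measure them.

```bash
cat > h.py <<'E'
import numpy as np, cv2
from workcell import status, capture, camera_params, arm, spot_in
from scipy.spatial.transform import Rotation as Ro
def unproj(c,u,v,d):
    K=c["mtx"]; p=np.stack([(u-K[0,2])/K[0,0]*d,(v-K[1,2])/K[1,1]*d,d],-1)
    return (p-c["t"])@c["R"]
def proj(c,X):
    p=np.asarray(X)@c["R"].T+c["t"]; K=c["mtx"]
    return np.stack([p[...,0]/p[...,2]*K[0,0]+K[0,2],p[...,1]/p[...,2]*K[1,1]+K[1,2]],-1)
def ray_plane(c,u,v,z):
    K=c["mtx"]; r=c["R"].T@np.array([(u-K[0,2])/K[0,0],(v-K[1,2])/K[1,1],1]); o=-c["R"].T@c["t"]
    return o+r*(z-o[2])/r[2]
def cloud(c,d):
    v,u=np.mgrid[0:480,0:640]; return unproj(c,u,v,d)
E
python3 - <<'E'
from h import *
for n in("side","scene"):
    c=camera_params(n)
    for l in("ball_center","white_a_center","jar","jar_rim","cap","pot","tray","lid_handle","release_grip","lid","mill"):
        if l=="ball_center": capture(n)
        for r in spot_in(n,l)[:4]:
            e=np.array(r["extent"])*[640,480,640,480]; print(n,l,round(r["confidence"],2),e.round(0))
    print(status.get_obs()["t"])
c=camera_params("side");d=np.load("pics/side0.npy");P=cloud(c,d);im=cv2.imread("pics/side0.png")
# bench height check
print("bench z",np.median(P[300:340,200:260,2]))
for n,(u,v,z) in dict(dark=(202,391,.018),wa=(255,358,.018),wb=(246,399,.018)).items(): print(n,ray_plane(c,u,v,z),P[v,u])
cv2.imwrite("pics/side_crop.png",cv2.resize(im[270:450,170:420],None,fx=3,fy=3,interpolation=cv2.INTER_CUBIC))
E
```

```text
side ball_center 0.57 [198. 383. 211. 397.]
side white_a_center 0.63 [239. 395. 255. 406.]
side jar 0.94 [288. 290. 322. 329.]
side jar 0.71 [362. 281. 408. 343.]
side jar_rim 0.89 [359. 283. 409. 343.]
side jar_rim 0.57 [292. 289. 324. 329.]
side jar_rim 0.42 [196. 385. 213. 397.]
side cap 0.56 [226. 248. 254. 271.]
side cap 0.39 [236. 391. 257. 407.]
side pot 0.65 [136. 301. 168. 339.]
side tray 0.73 [179. 341. 300. 455.]
side lid_handle 0.66 [316. 142. 470. 235.]
side release_grip 0.53 [437. 155. 448. 169.]
side lid 0.57 [318. 145. 465. 233.]
side mill 0.9 [289. 123. 480. 278.]
side mill 0.3 [181. 340. 298. 453.]
0.75
scene ball_center 0.4 [382. 224. 393. 229.]
scene white_a_center 0.5 [358. 215. 366. 225.]
scene jar 0.97 [321. 232. 340. 264.]
scene jar 0.71 [265. 221. 293. 243.]
scene jar_rim 0.9 [261. 222. 293. 246.]
scene jar_rim 0.72 [316. 235. 340. 263.]
scene jar_rim 0.54 [376. 285. 400. 299.]
scene jar_rim 0.29 [383. 224. 392. 228.]
scene cap 0.29 [318. 234. 339. 261.]
scene pot 0.7 [425. 235. 444. 264.]
scene tray 0.81 [332. 212. 399. 244.]
scene lid_handle 0.9 [184. 229. 321. 315.]
scene release_grip 0.71 [316. 236. 337. 264.]
scene release_grip 0.55 [167. 284. 180. 294.]
scene lid 0.98 [182. 225. 319. 308.]
scene mill 0.75 [184. 224. 323. 315.]
scene mill 0.63 [126. 224. 347. 419.]
1.35
bench z -0.0004885505565593921
dark [0.52271772 0.34831784 0.018     ] [0.51920945 0.34898912 0.02392678]
wa [0.51832355 0.25593529 0.018     ] [0.514381   0.25771684 0.02474225]
wb [0.46934194 0.30454185 0.018     ] [0.46500977 0.3061281  0.02658354]
```

View pics/side_crop.png

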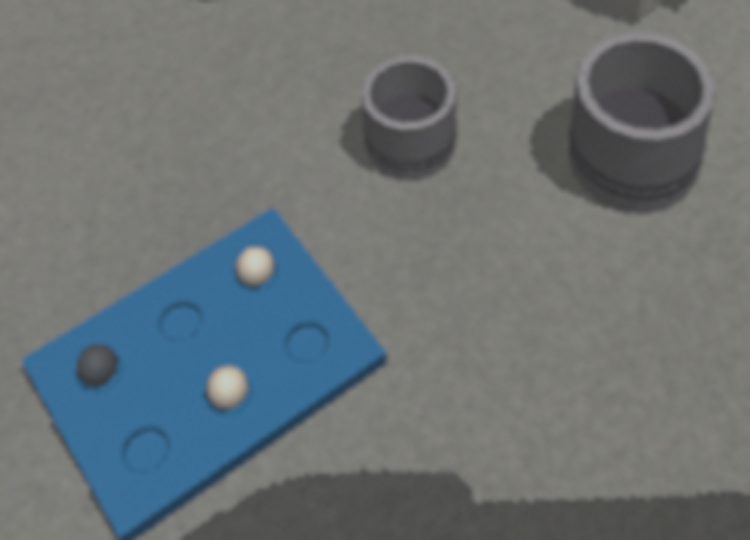

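The dark ball at (202,392) is the only dark one, and the distances to the white balls (92 and 69 mm) match the pocket spacing. For the jars, (307,308) looks smaller than (384,309), so I fit the rims and then the mill.

```bash
python3 - <<'E'
from h import *
from scipy.optimize import least_squares
for n in("side","scene"):
    c=camera_params(n);d=np.load(f"pics/{n}0.npy");P=cloud(c,d);im=cv2.imread(f"pics/{n}0.png")
    boxes={"side":[(285,285,327,332),(355,276,412,346)],"scene":[(314,232,342,266),(260,220,295,248)]}[n]
    for b in boxes:
        Q=P[b[1]:b[3],b[0]:b[2]].reshape(-1,3); zt=np.percentile(Q[Q[:,2]<.12,2],98)
        R=Q[(Q[:,2]>zt-.006)&(Q[:,2]<zt+.006)]
        # circle fit to rim
        r=least_squares(lambda p:np.hypot(R[:,0]-p[0],R[:,1]-p[1])-p[2],[*R[:,:2].mean(0),.03],loss="soft_l1",f_scale=.002)
        print(n,b,"ztop",zt.round(4),"fit",r.x.round(4),len(R))
    # orange
    h=cv2.cvtColor(im,cv2.COLOR_BGR2HSV); m=(h[...,0]>5)&(h[...,0]<18)&(h[...,1]>150)&(h[...,2]>100)
    nn,lab,st,ce=cv2.connectedComponentsWithStats(m.astype(np.uint8)); 
    for i in range(1,nn):
        if st[i,4]>15:
            Q=P[lab==i]; print("orange",st[i],ce[i].round(1),np.median(Q,0).round(4),Q.min(0).round(3),Q.max(0).round(3))
    b={"side":(285,120,482,282),"scene":(125,220,352,420)}[n]
    print("cap/pot", [P[v,u].round(3) for u,v in ([(239,257),(150,310)] if n=="side" else [(390,293),(435,239)])])
    cv2.imwrite(f"pics/mill_{n}.png",cv2.resize(im[b[1]:b[3],b[0]:b[2]],None,fx=3,fy=3,interpolation=cv2.INTER_CUBIC))
E
```

```text
side (285, 285, 327, 332) ztop 0.0504 fit [0.5359 0.1361 0.0243] 289
side (355, 276, 412, 346) ztop 0.0712 fit [0.4425 0.0437 0.0346] 568
orange [439 156  11   7  48] [444.1 159.1] [ 0.5899 -0.2783  0.134 ] [ 0.58  -0.289  0.13 ] [ 0.6   -0.274  0.136]
cap/pot [array([0.726, 0.155, 0.021]), array([0.679, 0.349, 0.06 ])]
scene (314, 232, 342, 266) ztop 0.0495 fit [0.5407 0.1348 0.0244] 128
scene (260, 220, 295, 248) ztop 0.0711 fit [0.4479 0.0418 0.0342] 156
orange [165 280  12   8  61] [170.7 283.6] [ 0.5949 -0.2826  0.1337] [ 0.582 -0.29   0.131] [ 0.606 -0.275  0.135]
cap/pot [array([0.749, 0.14 , 0.017]), array([0.7  , 0.337, 0.061])]
```

View pics/mill_side.png

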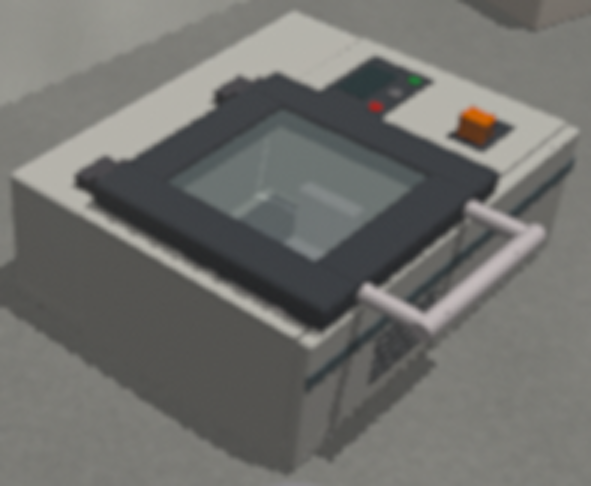

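View pics/mill_scene.png

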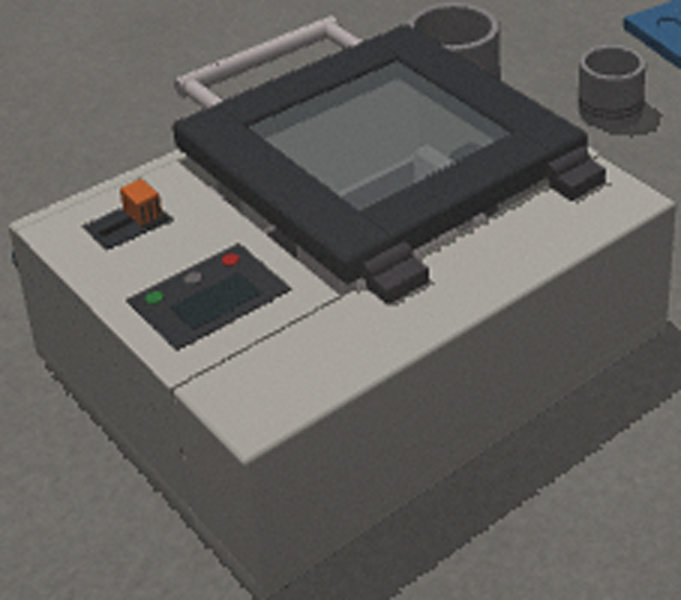

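```bash
python3 - <<'E'
from h import *
from scipy.optimize import least_squares
M={'FL':(-.12,.16,.115),'FR':(-.12,-.16,.115),'RR':(.14,-.16,.115),'RL':(.14,.16,.115),'BL':(-.165,.0525+.065,.127),'BR':(-.165,.0525-.065,.127)}
ob={"side":dict(RL=(289,179.3),FL=(386.7,235),FR=(477.7,163.3),RR=(382.7,124),BL=(428.3,230),BR=(465.3,198.3)),
"scene":dict(FR=(129,296),RR=(206.7,374),RL=(350,288.3),BR=(185,248),BL=(235.7,227.3))}
C={n:camera_params(n) for n in ob}
def T(p,m):
    m=np.array(m);c,s=np.cos(p[2]),np.sin(p[2]); return np.stack([p[0]+c*m[...,0]-s*m[...,1],p[1]+s*m[...,0]+c*m[...,1],m[...,2]],-1)
def res(p,ns=("side","scene")):
    return np.concatenate([proj(C[n],T(p,[M[k] for k in ob[n]])).ravel()-np.array(list(ob[n].values())).ravel() for n in ns])
for ns in (("side",),("scene",),("side","scene")):
    r=least_squares(res,[.65,-.15,0],loss="soft_l1",args=(ns,)); print(ns,r.x.round(4),r.fun.round(1))
p=r.x; np.save("mill.npy",p)
print("bar",T(p,(-.165,.0525,.127)),"grip",T(p,(-.07,.0525-.0975-.05,.126)), "hinge",T(p,(.07,.0525,.127)))
for n,z,(u,v) in (("side",.137,(0,0)),): pass
# jar & ball per camera
print("jar side",ray_plane(C["side"],170+409/3,270+93/3,.05),"scene",ray_plane(C["scene"],125+612/3,220+66/3,.05))
print("ball side",ray_plane(C["side"],202.3,391.7,.018),"scene",ray_plane(C["scene"],386.5,224,.018))
E
python3 - <<'E'
import cv2
im=cv2.imread("pics/scene0.png"); cv2.imwrite("pics/sc_crop.png",cv2.resize(im[200:270,300:410],None,fx=7,fy=7,interpolation=cv2.INTER_CUBIC))
E
```

```text
('side',) [ 0.6482 -0.1799  0.1197] [-0.8 -1.1  4.1  1.4  1.9 -0.7 -0.2 -1.1 -1.1  1.2 -0.3 -0.7]
('scene',) [ 0.6542 -0.1784  0.1107] [-2.1 -2.2 -0.   0.3  1.5 -1.7 -0.4  0.9  0.8  0.3]
('side', 'scene') [ 0.6515 -0.1785  0.1128] [-2.4 -2.   1.4  0.8  0.4 -0.7 -1.  -1.4 -3.9  0.6 -2.5 -0.9 -2.7 -2.8
 -0.6 -0.7  0.4 -2.5 -1.2  0.4 -0.1 -0.2]
bar [ 0.48166851 -0.14493762  0.127     ] grip [ 0.59267182 -0.28080341  0.126     ] hinge [ 0.7151742  -0.11847838  0.127     ]
jar side [0.53516234 0.13628221 0.05      ] scene [0.54817651 0.12956739 0.05      ]
ball side [0.52142482 0.34852017 0.018     ] scene [0.52795898 0.34925715 0.018     ]
```

View pics/sc_crop.png

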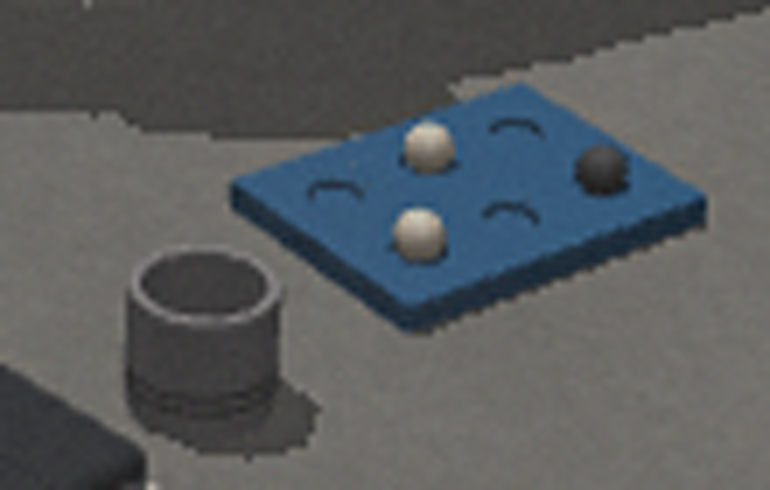

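Small jar is about (0.538, 0.135): rim fit 24.4 mm mid-wall, height 50 mm, so it is the 54 mm jar. The other is 71 mm high. The dark ball is at about (0.524, 0.349). I move over the ball and refine with the wrist camera.

```bash
cat >> h.py <<'E'
def go(x,y,z,yaw_deg=None,tilt=0):
    o=status.get_obs(); R=Ro.from_euler("xyz",o["tool_rot"]); 
    d=R.inv().apply(np.array([x,y,z])-o["tcp_pos"])*100
    s="shift cm "+str(d.round(2))
    if yaw_deg is not None:
        T=Ro.from_euler("xyz",[-90,0,yaw_deg],degrees=True)
        s+=" turn deg "+str((R.inv()*T).as_rotvec(degrees=True).round(2))
    print(s,"| t",round(o["t"],2),"tcp",o["tcp_pos"].round(4),"rpy",np.degrees(o["tool_rot"]).round(1),"F",o["force"].round(1),"w",o["gripper_width"].round(4))
E
python3 -m inch '[{"x":3.5,"z":-1.3},{"x":3.5,"z":-1.3},{"x":3.5,"z":-1.3},{"x":3.5,"z":-1.3},{"x":3.5,"z":-1.3},{"x":3.5,"z":-1.3},{"x":3.5,"z":-1.3},{"x":3.5,"z":-1.3},{"x":3.5,"z":-1.3},{"x":3.5,"z":-1.3}]'
python3 -m inch '[{"wy":6.8},{"wy":6.8},{"wy":6.8},{"wy":6.8},{"wy":6.8},{"wy":6.8},{"wy":6.8},{"wy":6.8},{"wy":6.8},{"wy":6.8},{}]'
python3 -c "
from h import *
go(.524,.349,.13,-90)"
```

```text
invalid input at $[0]: expected keys claw, x, y, z, wx, wy, wz
invalid input at $[0]: expected keys claw, x, y, z, wx, wy, wz
Traceback (most recent call last):
  File "h.py", line 22, in go
    print(s,"| t",round(o["t"],2),"tcp",o["tcp_pos"].round(4),"rpy",np.degrees(o["tool_rot"]).round(1),"F",o["force"].round(1),"w",o["gripper_width"].round(4))
                                                                                                                                   ^^^^^^^^^^^^^^^^^^^^^^^^
AttributeError: 'float' object has no attribute 'round'
```

```bash
sed -i 's/o\["gripper_width"\].round(4)/round(float(o["gripper_width"]),4)/' h.py
python3 -m inch '[{"claw":1,"x":3.5,"y":0,"z":-1.3,"wx":0,"wy":0,"wz":0},{"claw":1,"x":3.5,"y":0,"z":-1.3,"wx":0,"wy":0,"wz":0},{"claw":1,"x":3.5,"y":0,"z":-1.3,"wx":0,"wy":0,"wz":0},{"claw":1,"x":3.5,"y":0,"z":-1.3,"wx":0,"wy":0,"wz":0},{"claw":1,"x":3.5,"y":0,"z":-1.3,"wx":0,"wy":0,"wz":0},{"claw":1,"x":3.5,"y":0,"z":-1.3,"wx":0,"wy":0,"wz":0},{"claw":1,"x":3.5,"y":0,"z":-1.3,"wx":0,"wy":0,"wz":0},{"claw":1,"x":3.5,"y":0,"z":-1.3,"wx":0,"wy":0,"wz":0},{"claw":1,"x":3.5,"y":0,"z":-1.3,"wx":0,"wy":0,"wz":0},{"claw":1,"x":3.5,"y":0,"z":-1.3,"wx":0,"wy":0,"wz":0}]'
python3 -m inch '[{"claw":1,"x":0,"y":0,"z":0,"wx":0,"wy":6.8,"wz":0},{"claw":1,"x":0,"y":0,"z":0,"wx":0,"wy":6.8,"wz":0},{"claw":1,"x":0,"y":0,"z":0,"wx":0,"wy":6.8,"wz":0},{"claw":1,"x":0,"y":0,"z":0,"wx":0,"wy":6.8,"wz":0},{"claw":1,"x":0,"y":0,"z":0,"wx":0,"wy":6.8,"wz":0},{"claw":1,"x":0,"y":0,"z":0,"wx":0,"wy":6.8,"wz":0},{"claw":1,"x":0,"y":0,"z":0,"wx":0,"wy":6.8,"wz":0},{"claw":1,"x":0,"y":0,"z":0,"wx":0,"wy":6.8,"wz":0},{"claw":1,"x":0,"y":0,"z":0,"wx":0,"wy":6.8,"wz":0},{"claw":1,"x":0,"y":0,"z":0,"wx":0,"wy":6.8,"wz":0},{"claw":1,"x":0,"y":0,"z":0,"wx":0,"wy":0,"wz":0}]'
python3 - <<'E'
from h import *
go(.524,.349,.13,-90)
c=camera_params("wrist");p,d=capture("wrist");cv2.imwrite("pics/w1.png",p);np.save("pics/w1.npy",d);np.save("pics/w1c.npy",c,allow_pickle=True)
print(proj(c,[[.524,.349,.018],[.538,.135,.05],[.482,-.145,.127]]))
print([ (r["confidence"],(np.array(r["extent"])*[640,480,640,480]).round(0)) for l in("ball_center","jar") for r in spot_in("wrist",l)])
E
```

```text
t: 2.18
tcp_pos: [0.5215, 0.3482, 0.2315]
tool_rot: [-1.57, -0.0, -0.387]
force: [0.8, 0.4, -0.3]
gripper_width: 0.0856
t: 3.1
tcp_pos: [0.5203, 0.3496, 0.2313]
tool_rot: [-1.571, -0.0, -1.576]
force: [-0.1, -0.0, -0.2]
gripper_width: 0.0856
shift cm [ 0.06 10.13  0.37] turn deg [-0.01 -0.32  0.01] | t 3.1 tcp [0.5203 0.3496 0.2313] rpy [-90.   -0.  -90.3] F [-0.1 -0.  -0.2] w 0.0856
[[327.06020732 203.79290643]
 [341.12088377 408.44194331]
 [291.11425491 665.22701326]]
[(0.86, array([317., 194., 338., 214.])), (0.16, array([514., 473., 525., 479.])), (0.89, array([314., 356., 364., 427.])), (0.72, array([228., 416., 295., 456.]))]
```

View pics/w1.png

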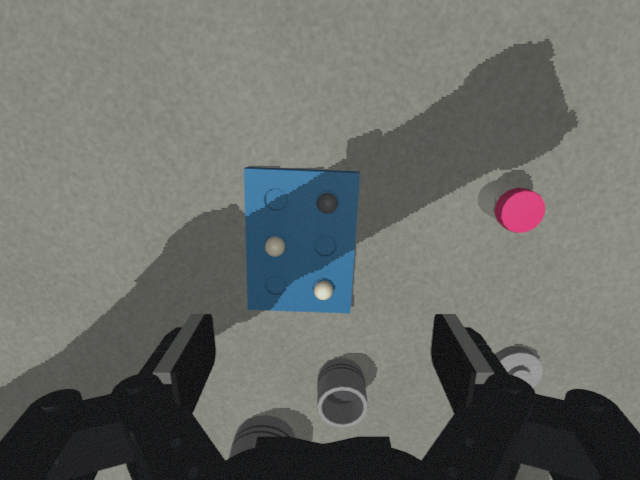

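The wrist view matches the prediction: ball at (327,203) and small jar mouth at (342,407), each within 1.5 px of where it should be. I descend half-open and grasp.

```bash

python3 -m inch '[{"claw":0.1,"x":0.06,"y":3.5,"z":0.37,"wx":0,"wy":2,"wz":0},{"claw":0.1,"x":0,"y":3.5,"z":0,"wx":0,"wy":0,"wz":0},{"claw":0.1,"x":0,"y":3.5,"z":0,"wx":0,"wy":0,"wz":0},{"claw":0.1,"x":0,"y":3.0,"z":0,"wx":0,"wy":0,"wz":0},{"claw":0.1,"x":0,"y":2.5,"z":0,"wx":0,"wy":0,"wz":0},{"claw":0.1,"x":0,"y":0,"z":0,"wx":0,"wy":0,"wz":0}]'
python3 - <<'E'
from h import *
go(.524,.349,.0145)
c=camera_params("wrist");p,d=capture("wrist");cv2.imwrite("pics/w2.png",p)
print(proj(c,[.524,.349,.018]))
E
```

```text
t: 3.75
tcp_pos: [0.5207, 0.3468, 0.0659]
tool_rot: [-1.578, -0.006, -1.606]
force: [-0.6, -0.5, 0.7]
gripper_width: 0.047
shift cm [-0.26  5.14  0.36] | t 3.75 tcp [0.5207 0.3468 0.0659] rpy [-90.4  -0.3 -92. ] F [-0.6 -0.5  0.7] w 0.047
[329.99243866 267.46194893]
```

View pics/w2.png

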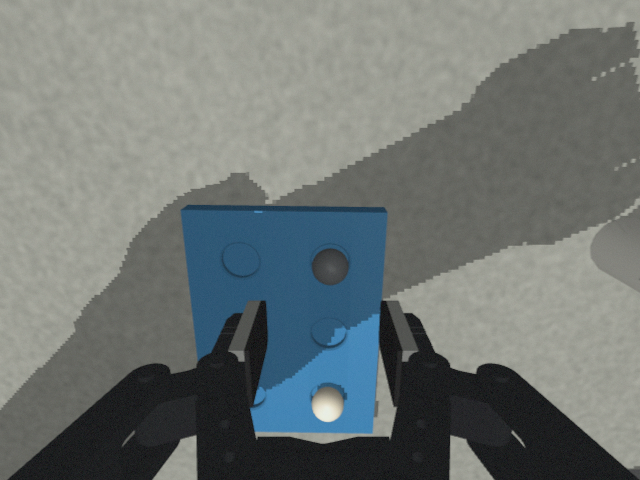

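The ball shows at (330,267), exactly where predicted. I settle, then make the final approach.

```bash

python3 -m inch '[{"claw":0.1,"x":0,"y":2,"z":0.2,"wx":0,"wy":0,"wz":0},{"claw":0.1,"x":0,"y":1,"z":0,"wx":0,"wy":0,"wz":0},{"claw":0.1,"x":0,"y":0,"z":0,"wx":0,"wy":0,"wz":0},{"claw":0.1,"x":0,"y":0,"z":0,"wx":0,"wy":0,"wz":0}]'
python3 - <<'E'
from h import *
go(.524,.349,.0145,-92)
E
```

```text
t: 4.13
tcp_pos: [0.5263, 0.349, 0.0422]
tool_rot: [-1.57, 0.0, -1.608]
force: [0.3, 0.1, 0.5]
gripper_width: 0.047
shift cm [ 0.01  2.77 -0.23] turn deg [-0.02 -0.14 -0.03] | t 4.13 tcp [0.5263 0.349  0.0422] rpy [-90.    0.  -92.1] F [0.3 0.1 0.5] w 0.047
```

```bash

python3 -m inch '[{"claw":0.1,"x":0,"y":1.5,"z":-0.2,"wx":0,"wy":0,"wz":0},{"claw":0.1,"x":0,"y":1.25,"z":0,"wx":0,"wy":0,"wz":0},{"claw":0.1,"x":0,"y":0,"z":0,"wx":0,"wy":0,"wz":0},{"claw":0.1,"x":0,"y":0,"z":0,"wx":0,"wy":0,"wz":0},{"claw":-0.4,"x":0,"y":0,"z":0,"wx":0,"wy":0,"wz":0},{"claw":-0.6,"x":0,"y":0,"z":0,"wx":0,"wy":0,"wz":0},{"claw":-0.8,"x":0,"y":0,"z":0,"wx":0,"wy":0,"wz":0},{"claw":-0.8,"x":0,"y":0,"z":0,"wx":0,"wy":0,"wz":0},{"claw":-0.8,"x":0,"y":0,"z":0,"wx":0,"wy":0,"wz":0}]'
python3 - <<'E'
from h import *
go(.538,.135,.13,-92)
E
```

```text
t: 4.88
tcp_pos: [0.5246, 0.3493, 0.0147]
tool_rot: [-1.57, 0.001, -1.609]
force: [-0.7, -0.6, 4.5]
gripper_width: 0.0156
shift cm [ 21.35 -11.55   2.16] turn deg [-0.07 -0.17 -0.06] | t 4.88 tcp [0.5246 0.3493 0.0147] rpy [-89.9   0.1 -92.2] F [-0.7 -0.6  4.5] w 0.0156
```

```bash

python3 - <<'E'
from h import *
c=camera_params("wrist");p,d=capture("wrist");cv2.imwrite("pics/w3.png",p)
p,d=capture("side");cv2.imwrite("pics/s3.png",cv2.resize(p[320:450,130:320],None,fx=4,fy=4,interpolation=cv2.INTER_CUBIC))
go(.524,.349,.0145,-92)
E
```

```text
shift cm [ 0.03  0.01 -0.07] turn deg [-0.07 -0.17 -0.06] | t 4.98 tcp [0.5247 0.3493 0.0146] rpy [-89.9   0.1 -92.2] F [ 0.6 -0.   5. ] w 0.016
```

View pics/w3.png

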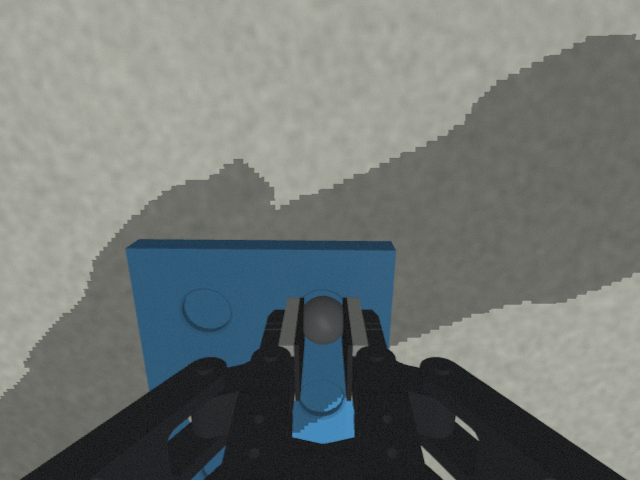

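View pics/s3.png

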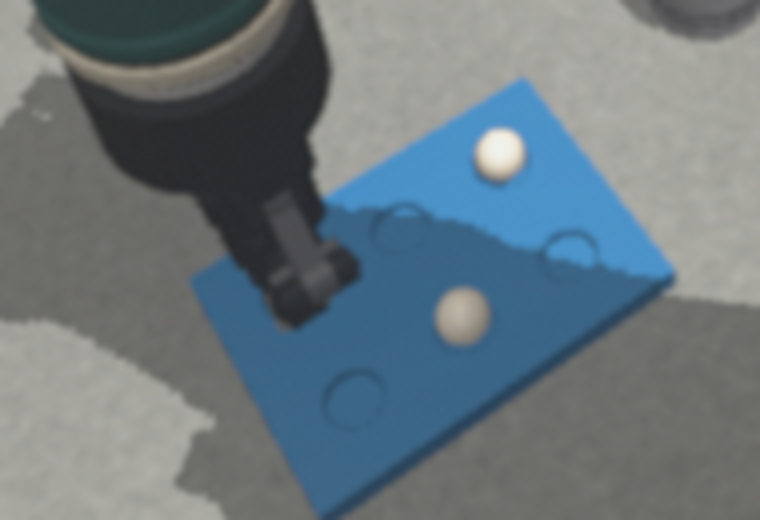

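The ball sits between the pads at (322,320), but the 16 mm opening and upward force suggest the tips are pinching above the equator. I open slightly, go 4 mm lower and re-close.

```bash

python3 -m inch '[{"claw":-0.2,"x":0,"y":0,"z":0,"wx":0,"wy":0,"wz":0},{"claw":-0.2,"x":0,"y":0,"z":-0.05,"wx":0,"wy":0,"wz":0},{"claw":-0.2,"x":0,"y":0.4,"z":0,"wx":0,"wy":0,"wz":0},{"claw":-0.2,"x":0,"y":0,"z":0,"wx":0,"wy":0,"wz":0},{"claw":-0.6,"x":0,"y":0,"z":0,"wx":0,"wy":0,"wz":0},{"claw":-0.8,"x":0,"y":0,"z":0,"wx":0,"wy":0,"wz":0},{"claw":-0.8,"x":0,"y":0,"z":0,"wx":0,"wy":0,"wz":0},{"claw":-0.8,"x":0,"y":0,"z":0,"wx":0,"wy":0,"wz":0}]'
python3 - <<'E'
from h import *
go(.538,.135,.13,-92)
E
```

```text
t: 5.65
tcp_pos: [0.5251, 0.35, 0.0125]
tool_rot: [-1.568, 0.003, -1.609]
force: [-3.2, -1.6, 18.6]
gripper_width: 0.0161
shift cm [ 21.4  -11.81   2.14] turn deg [-0.15 -0.17 -0.15] | t 5.65 tcp [0.5251 0.35   0.0125] rpy [-89.9   0.2 -92.2] F [-3.2 -1.6 18.6] w 0.0161
```

The tips now press on the tray, so they are as low as they can go. I lift and see whether the ball comes along.

```bash

python3 -m inch '[{"claw":-0.9,"x":0,"y":-0.3,"z":0,"wx":0,"wy":0,"wz":0},{"claw":-1,"x":0,"y":-0.2,"z":0,"wx":0,"wy":0,"wz":0},{"claw":-1,"x":0,"y":-1.5,"z":0,"wx":0,"wy":0,"wz":0},{"claw":-1,"x":0,"y":-3,"z":0,"wx":0,"wy":0,"wz":0},{"claw":-1,"x":0,"y":-3,"z":0,"wx":0,"wy":0,"wz":0},{"claw":-1,"x":0,"y":0,"z":0,"wx":0,"wy":0,"wz":0},{"claw":-1,"x":0,"y":0,"z":0,"wx":0,"wy":0,"wz":0}]'
python3 - <<'E'
from h import *
go(.538,.135,.13,-92)
c=camera_params("wrist");p,d=capture("wrist");cv2.imwrite("pics/w4.png",p)
E
```

```text
t: 6.23
tcp_pos: [0.5245, 0.3497, 0.0921]
tool_rot: [-1.568, 0.003, -1.609]
force: [-0.2, -0.2, -0.8]
gripper_width: 0.0162
shift cm [21.39 -3.84  2.17] turn deg [-0.16 -0.16 -0.14] | t 6.23 tcp [0.5245 0.3497 0.0921] rpy [-89.8   0.1 -92.2] F [-0.2 -0.2 -0.8] w 0.0162
```

View pics/w4.png

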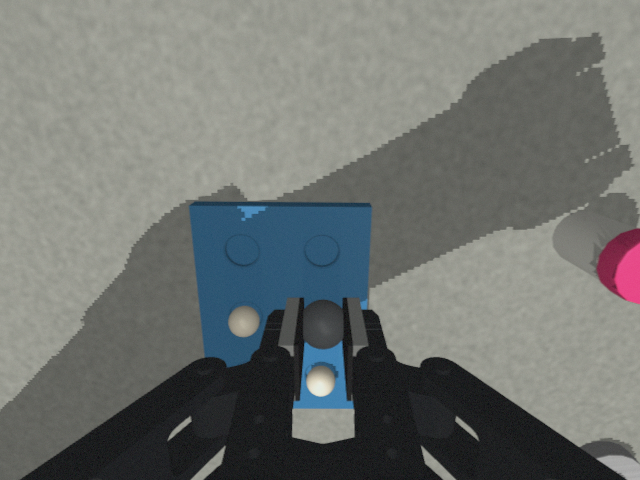

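Ball is held at (323,324), with its pocket empty and the white balls still in place. Next, above the jar.

```bash

python3 -m inch '[{"claw":-1,"x":0,"y":-3,"z":0,"wx":0,"wy":0,"wz":0},{"claw":-1,"x":3,"y":-1,"z":0.3,"wx":0,"wy":0,"wz":0},{"claw":-1,"x":3.5,"y":0,"z":0.4,"wx":0,"wy":0,"wz":0},{"claw":-1,"x":3.5,"y":0,"z":0.4,"wx":0,"wy":0,"wz":0},{"claw":-1,"x":3.5,"y":0,"z":0.3,"wx":0,"wy":0,"wz":0},{"claw":-1,"x":3.5,"y":0,"z":0.4,"wx":0,"wy":0,"wz":0},{"claw":-1,"x":2.4,"y":0,"z":0.37,"wx":0,"wy":0,"wz":0},{"claw":-1,"x":2,"y":0,"z":0,"wx":0,"wy":0,"wz":0},{"claw":-1,"x":0,"y":0,"z":0,"wx":0,"wy":0,"wz":0},{"claw":-1,"x":0,"y":0,"z":0,"wx":0,"wy":0,"wz":0}]'
python3 - <<'E'
from h import *
go(.538,.135,.054,-92)
c=camera_params("wrist");p,d=capture("wrist");cv2.imwrite("pics/w5.png",p)
p,d=capture("scene");cv2.imwrite("pics/s5.png",cv2.resize(p[180:290,260:420],None,fx=4,fy=4,interpolation=cv2.INTER_CUBIC))
print(proj(c,[[.538,.135,.05],[.56,.135,.05],[.516,.135,.05],[.538,.157,.05],[.538,.113,.05]]))
E
```

```text
t: 7.12
tcp_pos: [0.5363, 0.1328, 0.1287]
tool_rot: [-1.573, -0.001, -1.611]
force: [-0.8, -0.3, -0.5]
gripper_width: 0.0159
shift cm [-0.23  7.47  0.18] turn deg [ 0.13 -0.32  0.06] | t 7.12 tcp [0.5363 0.1328 0.1287] rpy [-90.1  -0.1 -92.3] F [-0.8 -0.3 -0.5] w 0.0159
[[326.21289659 248.65695782]
 [361.69110404 247.31889209]
 [290.83790847 249.99113061]
 [324.81664284 214.32400051]
 [327.52831844 281.00231195]]
```

View pics/w5.png

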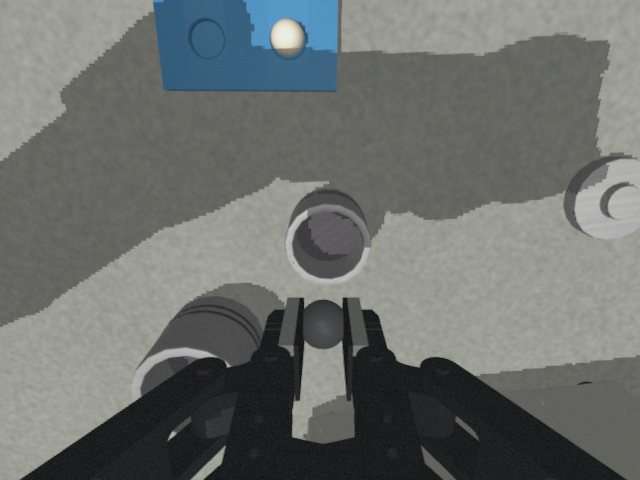

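View pics/s5.png

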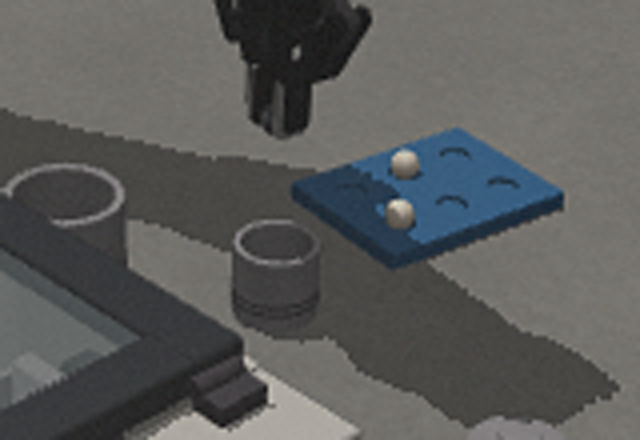

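The mouth's ellipse centre is at (329,244) against (326,249) predicted, so the jar is at about (0.540, 0.138). I correct for that and lower to the mouth.

```bash

python3 -m inch '[{"claw":-1,"x":-0.5,"y":2,"z":0.4,"wx":0,"wy":0,"wz":0},{"claw":-1,"x":0,"y":2,"z":0,"wx":0,"wy":0,"wz":0},{"claw":-1,"x":0,"y":2,"z":0,"wx":0,"wy":0,"wz":0},{"claw":-1,"x":0,"y":1,"z":0,"wx":0,"wy":0,"wz":0},{"claw":-1,"x":0,"y":0,"z":0,"wx":0,"wy":0,"wz":0},{"claw":-1,"x":0,"y":0,"z":0,"wx":0,"wy":0,"wz":0}]'
python3 - <<'E'
from h import *
go(.54,.138,.0545,-92)
c=camera_params("wrist");p,d=capture("wrist");cv2.imwrite("pics/w6.png",p)
p,d=capture("side");cv2.imwrite("pics/s6.png",cv2.resize(p[240:370,230:420],None,fx=4,fy=4,interpolation=cv2.INTER_CUBIC))
print(proj(c,[[.54,.138,.05],[.562,.138,.05],[.518,.138,.05],[.54,.16,.05],[.54,.116,.05]]))
E
```

```text
t: 7.72
tcp_pos: [0.541, 0.1398, 0.0594]
tool_rot: [-1.572, -0.0, -1.607]
force: [0.5, -0.2, 0.4]
gripper_width: 0.0163
shift cm [ 0.19  0.49 -0.09] turn deg [ 0.06 -0.1   0.02] | t 7.72 tcp [0.541  0.1398 0.0594] rpy [-90.1  -0.  -92.1] F [ 0.5 -0.2  0.4] w 0.0163
[[321.41205306 309.56436161]
 [370.19262434 307.98792565]
 [272.79570286 311.13549045]
 [319.46656392 264.40121368]
 [323.20462856 351.17772792]]
```

View pics/w6.png

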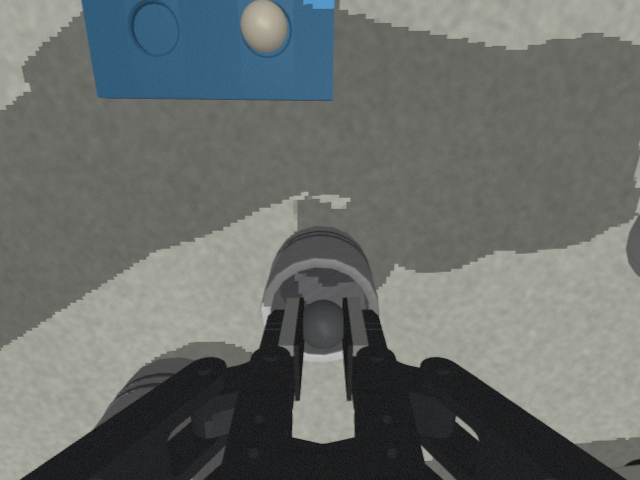

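View pics/s6.png

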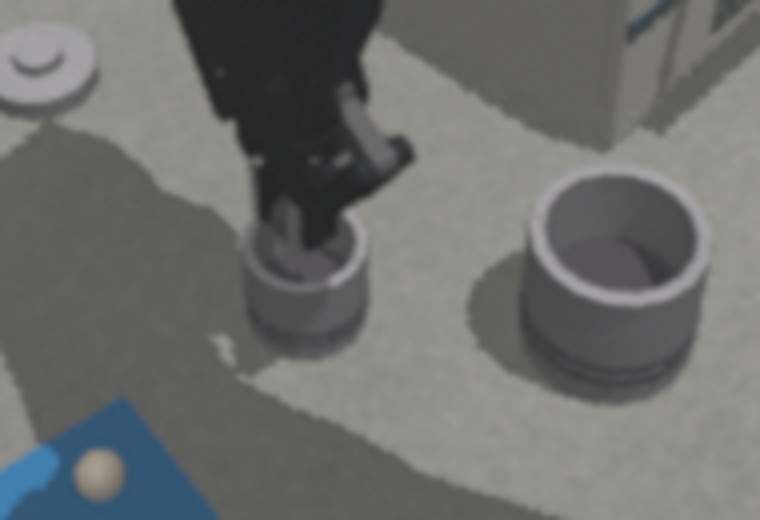

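```bash

python3 - <<'E'
from h import *
c=camera_params("wrist"); o=status.get_obs(); z=o["tcp_pos"][2]+.0055
print("ball",ray_plane(c,323,324,z),o["tcp_pos"])
E
python3 -m inch '[{"claw":-1,"x":0.15,"y":0.4,"z":-0.1,"wx":0,"wy":0,"wz":0},{"claw":-1,"x":0,"y":0,"z":0,"wx":0,"wy":0,"wz":0},{"claw":-1,"x":0,"y":0,"z":0,"wx":0,"wy":0,"wz":0}]'
```

```text
ball [0.54182094 0.13938829 0.06619894] [0.54204546 0.13967588 0.06069894]
t: 8.07
tcp_pos: [0.5404, 0.1376, 0.0562]
tool_rot: [-1.57, 0.0, -1.609]
force: [0.6, 0.3, -0.0]
gripper_width: 0.0159
```

The ball is centred on the TCP, which is now over the mouth with the tips 6 mm above the rim. I release it.

```bash

python3 -m inch '[{"claw":-0.4,"x":0,"y":0.15,"z":0,"wx":0,"wy":0,"wz":0},{"claw":-0.2,"x":0,"y":0,"z":0,"wx":0,"wy":0,"wz":0},{"claw":0,"x":0,"y":0,"z":0,"wx":0,"wy":0,"wz":0},{"claw":0.1,"x":0,"y":0,"z":0,"wx":0,"wy":0,"wz":0},{"claw":0.1,"x":0,"y":0,"z":0,"wx":0,"wy":0,"wz":0},{"claw":0.1,"x":0,"y":-2,"z":0,"wx":0,"wy":0,"wz":0},{"claw":0.1,"x":0,"y":-3,"z":0,"wx":0,"wy":0,"wz":0},{"claw":0.1,"x":0,"y":-4,"z":0,"wx":0,"wy":0,"wz":0},{"claw":0.1,"x":0,"y":-4,"z":0,"wx":0,"wy":0,"wz":0},{"claw":0.1,"x":0,"y":0,"z":0,"wx":0,"wy":0,"wz":0},{"claw":0.1,"x":0,"y":0,"z":0,"wx":0,"wy":0,"wz":0}]'
python3 - <<'E'
from h import *
p=np.load("mill.npy"); print(p)
go(.482,-.145,.2,np.degrees(p[2])-90)
c=camera_params("wrist");im,d=capture("wrist");cv2.imwrite("pics/w7.png",im)
s,_=capture("side");cv2.imwrite("pics/s7.png",s)
E
```

```text
t: 8.98
tcp_pos: [0.5418, 0.1382, 0.187]
tool_rot: [-1.566, 0.003, -1.608]
force: [-0.8, -0.1, -0.3]
gripper_width: 0.0472
[ 0.65153042 -0.17852602  0.11283178]
shift cm [28.52 -1.41 -4.91] turn deg [-0.31 -8.63 -0.13] | t 8.98 tcp [0.5418 0.1382 0.187 ] rpy [-89.7   0.2 -92.2] F [-0.8 -0.1 -0.3] w 0.0472
```

View pics/w7.png

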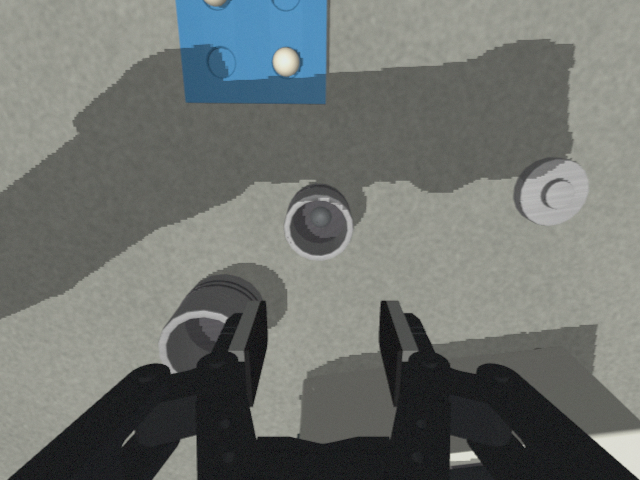

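View pics/s7.png

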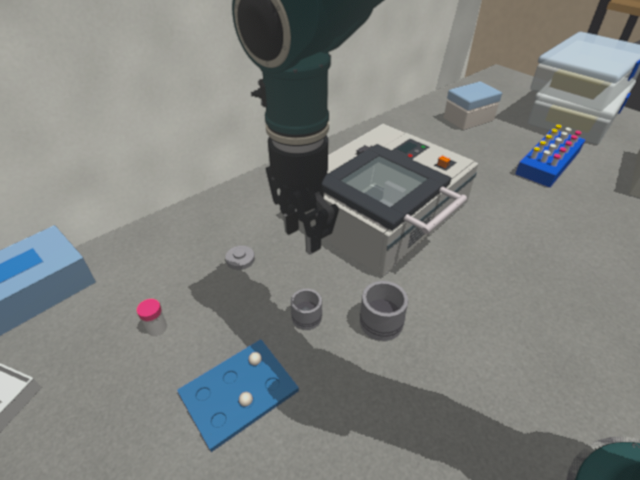

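The ball is in the small jar at (320,216) and the jar is standing where it was. Now over the lid's bar.

```bash

python3 -m inch '[{"claw":0.1,"x":0,"y":-3,"z":-0.8,"wx":0.3,"wy":0,"wz":0},{"claw":0.1,"x":3.5,"y":-1.5,"z":-0.5,"wx":0,"wy":0,"wz":0},{"claw":0.1,"x":3.5,"y":0,"z":-0.6,"wx":0,"wy":0,"wz":0},{"claw":0.1,"x":3.5,"y":0,"z":-0.6,"wx":0,"wy":0,"wz":0},{"claw":0.1,"x":3.5,"y":0,"z":-0.6,"wx":0,"wy":0,"wz":0},{"claw":0.1,"x":3.5,"y":0,"z":-0.6,"wx":0,"wy":0,"wz":0},{"claw":0.1,"x":3.5,"y":0,"z":-0.6,"wx":0,"wy":0,"wz":0},{"claw":0.1,"x":3.5,"y":0,"z":-0.6,"wx":0,"wy":0,"wz":0},{"claw":0.1,"x":2,"y":0,"z":0,"wx":0,"wy":-4.3,"wz":0},{"claw":0.1,"x":2,"y":0,"z":0,"wx":0,"wy":-4.3,"wz":0},{"claw":0.1,"x":0,"y":0,"z":0,"wx":0,"wy":0,"wz":0},{"claw":0.1,"x":0,"y":0,"z":0,"wx":0,"wy":0,"wz":0}]'
python3 - <<'E'
from h import *
p=np.load("mill.npy")
c=camera_params("wrist");im,d=capture("wrist");cv2.imwrite("pics/w8.png",im);np.save("pics/w8.npy",d);np.save("pics/w8c.npy",c,allow_pickle=True)
go(.482,-.145,.2,np.degrees(p[2])-90)
cy,s=np.cos(p[2]),np.sin(p[2])
T=lambda m:np.array([p[0]+cy*m[0]-s*m[1],p[1]+s*m[0]+cy*m[1],m[2]])
for n,m in dict(BL=(-.165,.1175,.127),BR=(-.165,-.0125,.127),mid=(-.165,.0525,.127),FL=(-.12,.16,.115),grip=(-.07,-.095,.135),lidFR=(-.12,-.045,.137)).items(): print(n,T(m).round(3),proj(c,T(m)).round(1))
E
```

```text
t: 10.08
tcp_pos: [0.4809, -0.146, 0.2277]
tool_rot: [-1.569, -0.0, -1.462]
force: [0.1, 0.6, 0.2]
gripper_width: 0.0471
shift cm [0.03 2.78 0.07] turn deg [-0.14 -0.12  0.  ] | t 10.13 tcp [ 0.4812 -0.1448  0.2278] rpy [-89.9  -0.  -83.7] F [-0.2  1.3  0.4] w 0.0469
BL [ 0.474 -0.08   0.127] [323.8 140.4]
BR [ 0.489 -0.21   0.127] [324.4 323.8]
mid [ 0.482 -0.145  0.127] [324.1 239.5]
FL [ 0.514 -0.033  0.115] [396.4  67.5]
grip [ 0.593 -0.281  0.135] [446.6 421.4]
lidFR [ 0.537 -0.237  0.137] [386.  369.6]
```

View pics/w8.png

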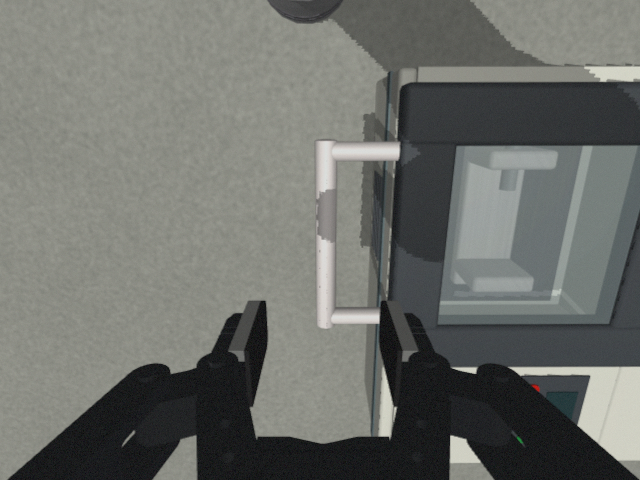

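The bar's ends at (325,140) and (326,327) agree with the model to within a millimetre. I narrow the opening slightly and descend around the bar.

```bash

python3 -m inch '[{"claw":-0.1,"x":0,"y":2,"z":0.1,"wx":0,"wy":0,"wz":0},{"claw":-0.1,"x":0,"y":2.5,"z":0,"wx":0,"wy":0,"wz":0},{"claw":-0.1,"x":0,"y":2.5,"z":0,"wx":0,"wy":0,"wz":0},{"claw":-0.1,"x":0,"y":2.5,"z":0,"wx":0,"wy":0,"wz":0},{"claw":-0.1,"x":0,"y":2.0,"z":0,"wx":0,"wy":0,"wz":0},{"claw":-0.1,"x":0,"y":0.5,"z":0,"wx":0,"wy":0,"wz":0},{"claw":-0.1,"x":0,"y":0,"z":0,"wx":0,"wy":0,"wz":0},{"claw":-0.1,"x":0,"y":0,"z":0,"wx":0,"wy":0,"wz":0}]'
python3 - <<'E'
from h import *
c=camera_params("wrist");im,d=capture("wrist");cv2.imwrite("pics/w9.png",im)
go(.482,-.145,.108,-83.5)
E
```

```text
t: 10.8
tcp_pos: [0.4839, -0.1446, 0.1093]
tool_rot: [-1.566, -0.001, -1.458]
force: [0.0, -0.1, 1.0]
gripper_width: 0.0383
shift cm [-0.01  0.19 -0.24] turn deg [-0.38 -0.04  0.06] | t 10.85 tcp [ 0.4844 -0.1449  0.11  ] rpy [-89.6  -0.1 -83.5] F [ 0.6 -0.1  1. ] w 0.0385
```

View pics/w9.png

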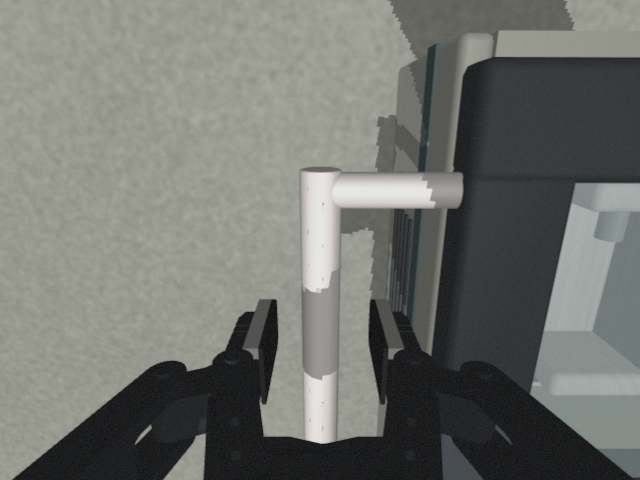

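```bash

python3 -m inch '[{"claw":-0.4,"x":0,"y":0.1,"z":-0.15,"wx":0,"wy":0,"wz":0},{"claw":-0.8,"x":0,"y":0,"z":0,"wx":0,"wy":0,"wz":0},{"claw":-1,"x":0,"y":0,"z":0,"wx":0,"wy":0,"wz":0},{"claw":-1,"x":0,"y":0,"z":0,"wx":0,"wy":0,"wz":0},{"claw":-1,"x":0,"y":0,"z":0,"wx":0,"wy":0,"wz":0}]'
python3 -m inch '[{"claw":-1,"x":0,"y":-0.2,"z":0,"wx":0,"wy":0,"wz":0},{"claw":-1,"x":0,"y":-0.2,"z":0,"wx":0,"wy":0,"wz":0},{"claw":-1,"x":0,"y":0,"z":0,"wx":0,"wy":0,"wz":0}]'
python3 -m inch '[{"claw":-1,"x":0,"y":-0.2,"z":0,"wx":0,"wy":0,"wz":0},{"claw":-1,"x":0,"y":-0.2,"z":0,"wx":0,"wy":0,"wz":0},{"claw":-1,"x":0,"y":0,"z":0,"wx":0,"wy":0,"wz":0}]'

```

```text
t: 11.27
tcp_pos: [0.483, -0.1453, 0.1091]
tool_rot: [-1.563, -0.001, -1.458]
force: [0.5, 2.5, 6.9]
gripper_width: 0.0119
t: 11.52
tcp_pos: [0.4829, -0.1453, 0.1125]
tool_rot: [-1.564, -0.001, -1.458]
force: [4.4, -0.4, -2.5]
gripper_width: 0.012
t: 11.77
tcp_pos: [0.483, -0.1453, 0.115]
tool_rot: [-1.564, -0.003, -1.458]
force: [9.8, -2.3, -16.9]
gripper_width: 0.0115
```

```bash

python3 -m inch '[{"claw":-1,"x":0,"y":-0.2,"z":0,"wx":0,"wy":0,"wz":0},{"claw":-1,"x":0,"y":-0.1,"z":0,"wx":0,"wy":0,"wz":0},{"claw":-1,"x":0,"y":0,"z":0,"wx":0,"wy":0,"wz":0}]'

```

```text
t: 12.02
tcp_pos: [0.4829, -0.1454, 0.116]
tool_rot: [-1.565, -0.004, -1.458]
force: [17.1, -2.8, -38.7]
gripper_width: 0.012
```

Locked: the TCP rose about 6 mm, then stopped dead at 39 N. I let the lid back down, release the bar and go to the slide.

```bash

python3 -m inch '[{"claw":-1,"x":0,"y":0.4,"z":0,"wx":0,"wy":0,"wz":0},{"claw":-1,"x":0,"y":0.4,"z":0,"wx":0,"wy":0,"wz":0},{"claw":-1,"x":0,"y":0.2,"z":0,"wx":0,"wy":0,"wz":0},{"claw":-1,"x":0,"y":0,"z":0,"wx":0,"wy":0,"wz":0},{"claw":-0.6,"x":0,"y":0,"z":0,"wx":0,"wy":0,"wz":0},{"claw":-0.3,"x":0,"y":0,"z":0,"wx":0,"wy":0,"wz":0},{"claw":-0.1,"x":0,"y":0,"z":0,"wx":0,"wy":0,"wz":0},{"claw":-0.1,"x":0,"y":0,"z":0,"wx":0,"wy":0,"wz":0},{"claw":-0.1,"x":0,"y":-2,"z":0,"wx":0,"wy":0,"wz":0},{"claw":-0.1,"x":0,"y":-3,"z":0,"wx":0,"wy":0,"wz":0},{"claw":-0.1,"x":0,"y":-4,"z":0,"wx":0,"wy":0,"wz":0},{"claw":-0.1,"x":0,"y":-1,"z":0,"wx":0,"wy":0,"wz":0}]'
python3 - <<'E'
from h import *
p=np.load("mill.npy"); cy,s=np.cos(p[2]),np.sin(p[2])
T=lambda m:np.array([p[0]+cy*m[0]-s*m[1],p[1]+s*m[0]+cy*m[1],m[2]])
print(T((-.07,-.069,.2)))
go(*T((-.07,-.069,.2)),-83.5)
E
```

```text
t: 13.02
tcp_pos: [0.4836, -0.1466, 0.2138]
tool_rot: [-1.559, -0.002, -1.459]
force: [0.7, -0.4, -0.3]
gripper_width: 0.0387
[ 0.58974442 -0.25496874  0.2       ]
shift cm [11.95  1.52  9.33] turn deg [-0.68 -0.11  0.14] | t 13.02 tcp [ 0.4836 -0.1466  0.2138] rpy [-89.3  -0.1 -83.6] F [ 0.7 -0.4 -0.3] w 0.0387
```

```bash

python3 -m inch '[{"claw":-1,"x":3,"y":0,"z":2.4,"wx":-0.7,"wy":0,"wz":0},{"claw":-1,"x":3,"y":0,"z":2.4,"wx":0,"wy":0,"wz":0},{"claw":-1,"x":3,"y":0,"z":2.3,"wx":0,"wy":0,"wz":0},{"claw":-1,"x":3,"y":0,"z":2.3,"wx":0,"wy":0,"wz":0},{"claw":-1,"x":0,"y":0,"z":0,"wx":0,"wy":0,"wz":0},{"claw":-1,"x":0,"y":0,"z":0,"wx":0,"wy":0,"wz":0},{"claw":-1,"x":0,"y":0,"z":0,"wx":0,"wy":0,"wz":0}]'
python3 - <<'E'
from h import *
p=np.load("mill.npy"); cy,s=np.cos(p[2]),np.sin(p[2])
T=lambda m:np.array([p[0]+cy*m[0]-s*m[1],p[1]+s*m[0]+cy*m[1],m[2]])
go(*T((-.07,-.069,.121)),-83.5)
c=camera_params("wrist");im,d=capture("wrist");cv2.imwrite("pics/w10.png",im)
for n,m in dict(gripA=(-.081,-.087,.135),gripB=(-.059,-.087,.135),gripC=(-.059,-.103,.135),lidFR=(-.12,-.045,.137),lidRR=(.07,-.045,.137)).items(): print(n,proj(c,T(m)).round(1))
h=cv2.cvtColor(im,cv2.COLOR_BGR2HSV); m=(h[...,0]>5)&(h[...,0]<18)&(h[...,1]>150)&(h[...,2]>80)
v,u=np.nonzero(m);print(len(u),u.min(),u.max(),v.min(),v.max()) if len(u) else 0
E
```

```text
t: 13.6
tcp_pos: [0.5875, -0.2538, 0.2079]
tool_rot: [-1.58, 0.0, -1.459]
force: [-0.5, -0.4, -0.3]
gripper_width: -0.0001
shift cm [0.14 8.69 0.29] turn deg [ 0.51 -0.09 -0.01] | t 13.6 tcp [ 0.5875 -0.2538  0.2079] rpy [-90.5   0.  -83.6] F [-0.5 -0.4 -0.3] w -0.0001
gripA [310.  284.5]
gripB [345.3 284.6]
gripC [344.8 307.5]
lidFR [242.4 220.5]
lidRR [569.  220.8]
795 311 346 276 307
```

View pics/w10.png

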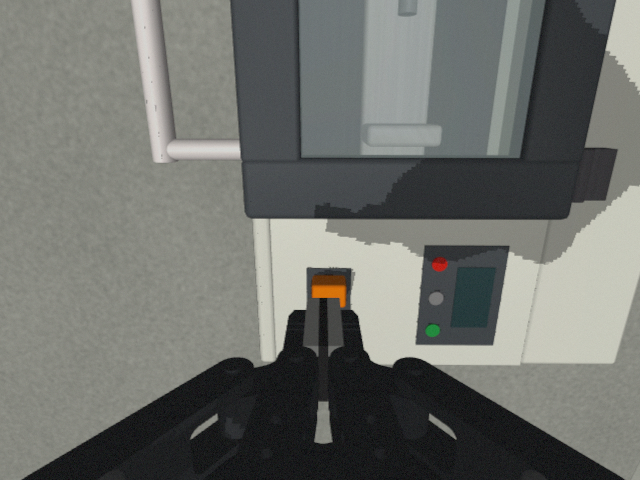

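The slide's thumb grip is at (329,291), just ahead of the shut fingers, with the lid's edge at row 217. I lower into the gap between them.

```bash

python3 -m inch '[{"claw":-1,"x":0.1,"y":2.5,"z":0.3,"wx":0.5,"wy":0,"wz":0},{"claw":-1,"x":0,"y":2,"z":0,"wx":0,"wy":0,"wz":0},{"claw":-1,"x":0,"y":1.5,"z":0,"wx":0,"wy":0,"wz":0},{"claw":-1,"x":0,"y":1.2,"z":0,"wx":0,"wy":0,"wz":0},{"claw":-1,"x":0,"y":1.1,"z":0,"wx":0,"wy":0,"wz":0},{"claw":-1,"x":0,"y":0,"z":0,"wx":0,"wy":0,"wz":0},{"claw":-1,"x":0,"y":0,"z":0,"wx":0,"wy":0,"wz":0}]'
python3 - <<'E'
from h import *
p=np.load("mill.npy"); cy,s=np.cos(p[2]),np.sin(p[2])
T=lambda m:np.array([p[0]+cy*m[0]-s*m[1],p[1]+s*m[0]+cy*m[1],m[2]])
go(*T((-.07,-.101,.1225)),-83.5)
im,d=capture("wrist");cv2.imwrite("pics/w11.png",im)
E
```

```text
t: 14.23
tcp_pos: [0.5913, -0.2545, 0.1258]
tool_rot: [-1.569, -0.001, -1.458]
force: [0.1, 0.5, -0.0]
gripper_width: 0.0
shift cm [ 3.23  0.33 -0.16] turn deg [-0.08 -0.05  0.03] | t 14.23 tcp [ 0.5913 -0.2545  0.1258] rpy [-89.9  -0.  -83.5] F [ 0.1  0.5 -0. ] w 0.0
```

View pics/w11.png

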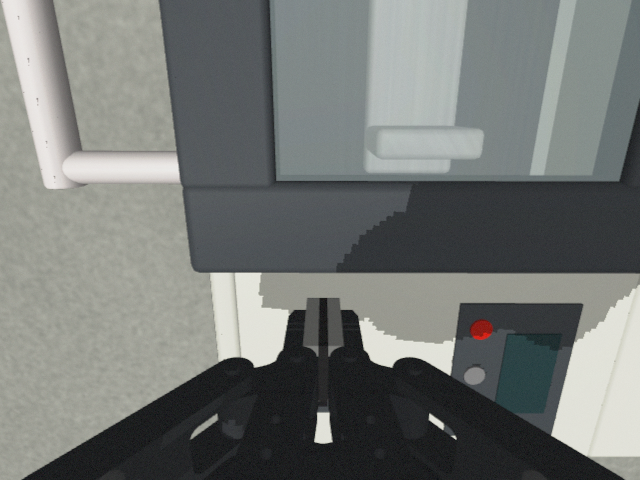

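```bash

python3 -m inch '[{"claw":-1,"x":0.2,"y":0.2,"z":0,"wx":0,"wy":0,"wz":0},{"claw":-1,"x":0.3,"y":0,"z":0,"wx":0,"wy":0,"wz":0},{"claw":-1,"x":0.3,"y":0,"z":0,"wx":0,"wy":0,"wz":0},{"claw":-1,"x":0.3,"y":0,"z":0,"wx":0,"wy":0,"wz":0},{"claw":-1,"x":0.3,"y":0,"z":0,"wx":0,"wy":0,"wz":0}]'
python3 -m inch '[{"claw":-1,"x":0.3,"y":0,"z":0,"wx":0,"wy":0,"wz":0},{"claw":-1,"x":0.3,"y":0,"z":0,"wx":0,"wy":0,"wz":0},{"claw":-1,"x":0.3,"y":0,"z":0,"wx":0,"wy":0,"wz":0},{"claw":-1,"x":0.2,"y":0,"z":0,"wx":0,"wy":0,"wz":0},{"claw":-1,"x":0,"y":0,"z":0,"wx":0,"wy":0,"wz":0}]'

```

```text
t: 14.7
tcp_pos: [0.5933, -0.2684, 0.1242]
tool_rot: [-1.569, 0.0, -1.458]
force: [-0.5, 3.0, 2.9]
gripper_width: -0.0002
t: 15.12
tcp_pos: [0.5945, -0.2803, 0.1239]
tool_rot: [-1.568, -0.001, -1.459]
force: [1.0, 1.7, -0.2]
gripper_width: 0.0002
```

```bash

python3 -m inch '[{"claw":-1,"x":0.2,"y":0,"z":0,"wx":0,"wy":0,"wz":0},{"claw":-1,"x":0.2,"y":0,"z":0,"wx":0,"wy":0,"wz":0},{"claw":-1,"x":0,"y":0,"z":0,"wx":0,"wy":0,"wz":0}]'
python3 -m inch '[{"claw":-1,"x":0.2,"y":0,"z":0,"wx":0,"wy":0,"wz":0},{"claw":-1,"x":0.2,"y":0,"z":0,"wx":0,"wy":0,"wz":0},{"claw":-1,"x":0,"y":0,"z":0,"wx":0,"wy":0,"wz":0}]'

```

```text
t: 15.37
tcp_pos: [0.5948, -0.2839, 0.1238]
tool_rot: [-1.569, -0.001, -1.459]
force: [0.6, 2.5, 1.4]
gripper_width: -0.0004
t: 15.62
tcp_pos: [0.5949, -0.284, 0.1237]
tool_rot: [-1.571, 0.006, -1.457]
force: [-3.0, 10.1, 6.6]
gripper_width: 0.0002
```

```bash

python3 -m inch '[{"claw":-1,"x":0.2,"y":0,"z":0,"wx":0,"wy":0,"wz":0},{"claw":-1,"x":0.1,"y":0,"z":0,"wx":0,"wy":0,"wz":0},{"claw":-1,"x":0,"y":0,"z":0,"wx":0,"wy":0,"wz":0}]'
python3 -m inch '[{"claw":-1,"x":-0.8,"y":0,"z":0,"wx":0,"wy":0,"wz":0},{"claw":-1,"x":-0.6,"y":0,"z":0,"wx":0,"wy":0,"wz":0},{"claw":-1,"x":0,"y":-3,"z":0,"wx":0,"wy":0,"wz":0},{"claw":-1,"x":0,"y":-3.5,"z":0,"wx":0,"wy":0,"wz":0},{"claw":-1,"x":0,"y":-3,"z":0,"wx":0,"wy":0,"wz":0},{"claw":-1,"x":-3,"y":0,"z":0,"wx":0,"wy":0,"wz":0},{"claw":-1,"x":0,"y":0,"z":0,"wx":0,"wy":0,"wz":0},{"claw":-1,"x":0,"y":0,"z":0,"wx":0,"wy":0,"wz":0}]'
python3 - <<'E'
from h import *
p=np.load("mill.npy"); cy,s=np.cos(p[2]),np.sin(p[2])
T=lambda m:np.array([p[0]+cy*m[0]-s*m[1],p[1]+s*m[0]+cy*m[1],m[2]])
go(.4835,-.145,.2138,-83.5)
c=camera_params("wrist");im,d=capture("wrist");cv2.imwrite("pics/w12.png",im)
h=cv2.cvtColor(im,cv2.COLOR_BGR2HSV); m=(h[...,0]>5)&(h[...,0]<18)&(h[...,1]>150)&(h[...,2]>80)
v,u=np.nonzero(m);print(len(u),u.min(),u.max(),v.min(),v.max()) if len(u) else 0
for t in(0,.02,.022): print(t,proj(c,T((-.07,-.087-t,.135))).round(1),proj(c,T((-.07,-.103-t,.135))).round(1))
im,d=capture("side");cv2.imwrite("pics/s12.png",cv2.resize(im[120:260,330:490],None,fx=4,fy=4,interpolation=cv2.INTER_CUBIC))
E
```

```text
t: 15.87
tcp_pos: [0.5949, -0.2841, 0.1237]
tool_rot: [-1.572, 0.01, -1.455]
force: [-4.7, 16.0, 10.6]
gripper_width: -0.0003
t: 16.53
tcp_pos: [0.5905, -0.2458, 0.2189]
tool_rot: [-1.568, -0.001, -1.457]
force: [0.5, -0.8, 0.4]
gripper_width: 0.0004
shift cm [-11.24   0.48  -9.48] turn deg [-0.13  0.05  0.07] | t 16.53 tcp [ 0.5905 -0.2458  0.2189] rpy [-89.9  -0.1 -83.5] F [ 0.5 -0.8  0.4] w 0.0004
0 [320.2 287.8] [320.2 309.4]
0.02 [320.2 314.7] [320.2 335.2]
0.022 [320.2 317.3] [320.2 337.7]
```

View pics/w12.png

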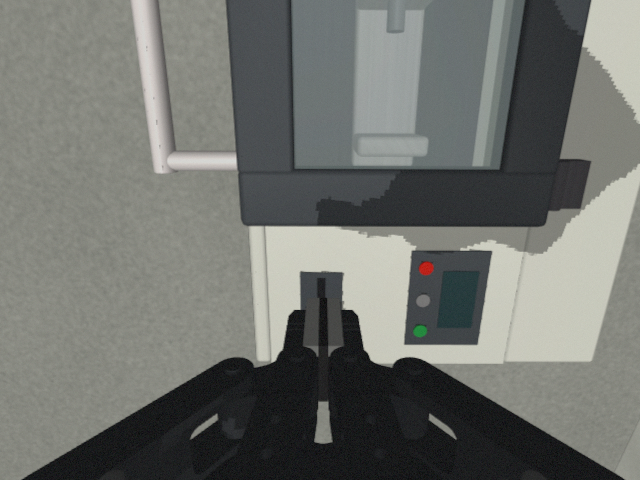

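View pics/s12.png

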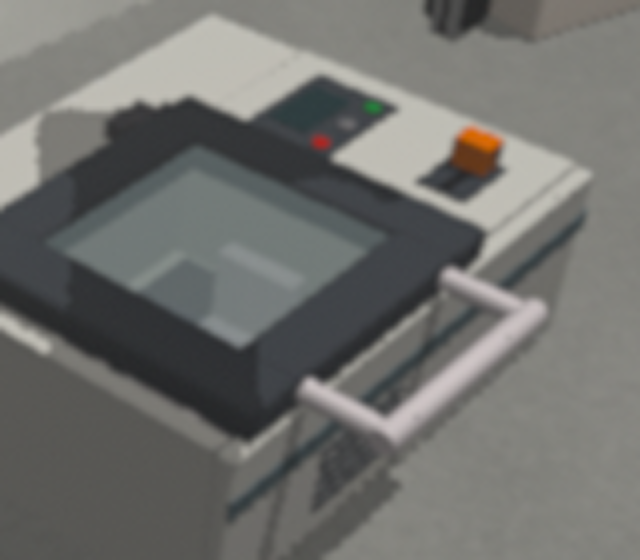

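The slide sits at the far end of its slot (side crop, (477,150)). My tool stopped dead at mill y −98.5 mm, where −98 is the expected full stop, with 16 N against it. Back to the bar.

```bash

python3 -m inch '[{"claw":-0.1,"x":-2.8,"y":0,"z":-2.4,"wx":0,"wy":0,"wz":0},{"claw":-0.1,"x":-2.8,"y":0,"z":-2.4,"wx":0,"wy":0,"wz":0},{"claw":-0.1,"x":-2.8,"y":0,"z":-2.4,"wx":0,"wy":0,"wz":0},{"claw":-0.1,"x":-2.8,"y":0,"z":-2.3,"wx":0,"wy":0,"wz":0},{"claw":-0.1,"x":0,"y":0,"z":0,"wx":0,"wy":0,"wz":0},{"claw":-0.1,"x":0,"y":0,"z":0,"wx":0,"wy":0,"wz":0}]'
python3 - <<'E'
from h import *
go(.483,-.145,.109,-83.5)
E
```

```text
t: 17.13
tcp_pos: [0.4823, -0.1459, 0.2182]
tool_rot: [-1.57, -0.0, -1.458]
force: [0.5, 0.4, 0.7]
gripper_width: 0.0385
shift cm [-0.08 10.92  0.06] turn deg [-0.07 -0.04  0.02] | t 17.13 tcp [ 0.4823 -0.1459  0.2182] rpy [-89.9  -0.  -83.5] F [0.5 0.4 0.7] w 0.0385
```

```bash

python3 -m inch '[{"claw":-0.1,"x":-0.08,"y":2.5,"z":0.06,"wx":0,"wy":0,"wz":0},{"claw":-0.1,"x":0,"y":2.5,"z":0,"wx":0,"wy":0,"wz":0},{"claw":-0.1,"x":0,"y":2.5,"z":0,"wx":0,"wy":0,"wz":0},{"claw":-0.1,"x":0,"y":2.3,"z":0,"wx":0,"wy":0,"wz":0},{"claw":-0.1,"x":0,"y":1.1,"z":0,"wx":0,"wy":0,"wz":0},{"claw":-0.1,"x":0,"y":0,"z":0,"wx":0,"wy":0,"wz":0},{"claw":-0.1,"x":0,"y":0,"z":0,"wx":0,"wy":0,"wz":0},{"claw":-0.5,"x":0,"y":0,"z":0,"wx":0,"wy":0,"wz":0},{"claw":-0.8,"x":0,"y":0,"z":0,"wx":0,"wy":0,"wz":0},{"claw":-1,"x":0,"y":0,"z":0,"wx":0,"wy":0,"wz":0},{"claw":-1,"x":0,"y":0,"z":0,"wx":0,"wy":0,"wz":0},{"claw":-1,"x":0,"y":0,"z":0,"wx":0,"wy":0,"wz":0}]'
python3 -m inch '[{"claw":-1,"x":0,"y":-0.5,"z":0,"wx":0,"wy":0,"wz":0},{"claw":-1,"x":0,"y":-0.5,"z":0.03,"wx":0,"wy":0,"wz":0},{"claw":-1,"x":0,"y":-0.5,"z":0.05,"wx":0,"wy":0,"wz":0},{"claw":-1,"x":0,"y":0,"z":0,"wx":0,"wy":0,"wz":0}]'
python3 - <<'E'
import numpy as np
th=np.radians([3.7,8,12,16,20,24,28,32,36,40,44,48,52,56,60])
print(np.c_[np.degrees(th[1:]),-23.5*np.diff(np.sin(th)),-23.5*np.diff(np.cos(th))].round(2))
E
```

```text
t: 18.13
tcp_pos: [0.483, -0.1462, 0.1108]
tool_rot: [-1.57, -0.001, -1.459]
force: [-4.5, -2.2, 6.4]
gripper_width: 0.0122
t: 18.47
tcp_pos: [0.4835, -0.1462, 0.1254]
tool_rot: [-1.571, -0.001, -1.459]
force: [-6.5, -4.2, -1.5]
gripper_width: 0.012
[[ 8.   -1.75  0.18]
 [12.   -1.62  0.28]
 [16.   -1.59  0.4 ]
 [20.   -1.56  0.51]
 [24.   -1.52  0.61]
 [28.   -1.47  0.72]
 [32.   -1.42  0.82]
 [36.   -1.36  0.92]
 [40.   -1.29  1.01]
 [44.   -1.22  1.1 ]
 [48.   -1.14  1.18]
 [52.   -1.05  1.26]
 [56.   -0.96  1.33]
 [60.   -0.87  1.39]]
```

Free now: it lifts 15 mm with about 2 N. I raise it along the arc.

```bash

python3 -m inch '[{"claw":-1,"x":0,"y":-1.75,"z":0.18,"wx":0,"wy":0,"wz":0},{"claw":-1,"x":0,"y":-1.62,"z":0.28,"wx":0,"wy":0,"wz":0},{"claw":-1,"x":0,"y":-1.59,"z":0.4,"wx":0,"wy":0,"wz":0},{"claw":-1,"x":0,"y":-1.56,"z":0.51,"wx":0,"wy":0,"wz":0},{"claw":-1,"x":0,"y":-1.52,"z":0.61,"wx":0,"wy":0,"wz":0},{"claw":-1,"x":0,"y":-1.47,"z":0.72,"wx":0,"wy":0,"wz":0},{"claw":-1,"x":0,"y":0,"z":0,"wx":0,"wy":0,"wz":0},{"claw":-1,"x":0,"y":0,"z":0,"wx":0,"wy":0,"wz":0}]'
python3 - <<'E'
from h import *
go(.5,-.14,.3,-83.5)
im,d=capture("side");cv2.imwrite("pics/s13.png",im)
E
```

```text
t: 19.13
tcp_pos: [0.5084, -0.1434, 0.2206]
tool_rot: [-1.575, -0.0, -1.46]
force: [-10.2, -3.8, 3.1]
gripper_width: 0.0118
shift cm [-0.43 -7.94 -0.83] turn deg [ 0.22 -0.13  0.01] | t 19.13 tcp [ 0.5084 -0.1434  0.2206] rpy [-90.2  -0.  -83.6] F [-10.2  -3.8   3.1] w 0.0118
```

View pics/s13.png

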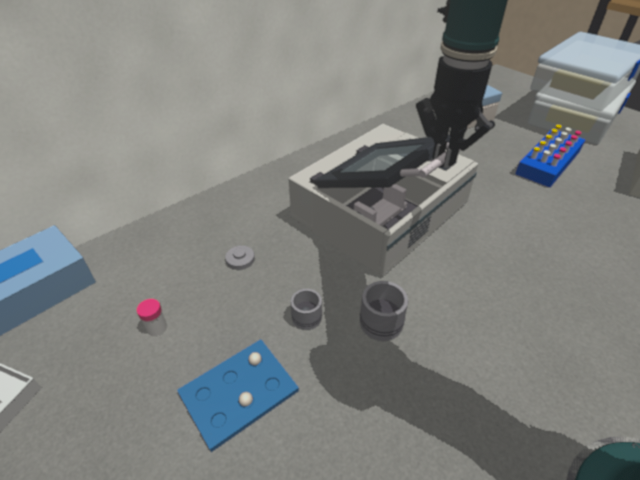

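The lid is following, at about 28°. A 10 N force pushes back toward the robot, so I ease off rearward slightly and carry on.

```bash

python3 -m inch '[{"claw":-1,"x":0,"y":-1.42,"z":0.72,"wx":0,"wy":0,"wz":0},{"claw":-1,"x":0,"y":-1.36,"z":0.86,"wx":0,"wy":0,"wz":0},{"claw":-1,"x":0,"y":-1.29,"z":0.98,"wx":0,"wy":0,"wz":0},{"claw":-1,"x":0,"y":-1.22,"z":1.1,"wx":0,"wy":0,"wz":0},{"claw":-1,"x":0,"y":-1.14,"z":1.18,"wx":0,"wy":0,"wz":0},{"claw":-1,"x":0,"y":0,"z":0,"wx":0,"wy":0,"wz":0},{"claw":-1,"x":0,"y":0,"z":0,"wx":0,"wy":0,"wz":0}]'

```

```text
t: 19.77
tcp_pos: [0.556, -0.1382, 0.2867]
tool_rot: [-1.576, 0.001, -1.46]
force: [-17.0, -1.5, 13.8]
gripper_width: 0.0118
```

The force is purely radial, pushing the bar toward the hinge because my arc is a few mm tight. I back out 4 mm along the lid and continue.

```bash

python3 -m inch '[{"claw":-1,"x":0,"y":-0.3,"z":-0.27,"wx":0,"wy":0,"wz":0},{"claw":-1,"x":0,"y":-1.05,"z":1.2,"wx":0,"wy":0,"wz":0},{"claw":-1,"x":0,"y":-0.96,"z":1.26,"wx":0,"wy":0,"wz":0},{"claw":-1,"x":0,"y":-0.87,"z":1.3,"wx":0,"wy":0,"wz":0},{"claw":-1,"x":0,"y":0,"z":0,"wx":0,"wy":0,"wz":0},{"claw":-1,"x":0,"y":0,"z":0,"wx":0,"wy":0,"wz":0},{"claw":-1,"x":0,"y":0,"z":0,"wx":0,"wy":0,"wz":0}]'
python3 - <<'E'
from h import *
o=status.get_obs(); p=np.load("mill.npy"); cy,s=np.cos(p[2]),np.sin(p[2])
R=Ro.from_euler("xyz",o["tool_rot"]).as_matrix(); g=o["tcp_pos"]-R[:,1]*.0187
d=g[:2]-p[:2]; xm=cy*d[0]+s*d[1]; print("bar mill x,z",xm,g[2],"r",np.hypot(xm-.07,g[2]-.127),"ang",np.degrees(np.arctan2(g[2]-.127,.07-xm)))
go(.5,-.14,.3,-83.5)
c=camera_params("side");im,dd=capture("side");cv2.imwrite("pics/s14.png",im)
P=cloud(c,dd); T=np.stack([cy*(P[...,0]-p[0])+s*(P[...,1]-p[1]),-s*(P[...,0]-p[0])+cy*(P[...,1]-p[1]),P[...,2]],-1)
h=im.max(-1)
m=(T[...,1]>-.04)&(T[...,1]<.148)&(T[...,2]>.15)&(T[...,2]<.30)&(T[...,0]>-.09)&(T[...,0]<.12)
Q=T[m]; print(len(Q))
import numpy.linalg as L
X=Q[:,[0,2]]
from scipy.optimize import least_squares
r=least_squares(lambda a:(X[:,0]*np.sin(a[0])+X[:,1]*np.cos(a[0])-a[1]),[1.,.2],loss="soft_l1",f_scale=.002); print("lid plane ang",np.degrees(r.x[0]))
im,dd=capture("scene");cv2.imwrite("pics/c14.png",im)
E
```

```text
t: 20.35
tcp_pos: [0.5938, -0.1339, 0.3176]
tool_rot: [-1.568, -0.002, -1.459]
force: [-5.4, -3.0, 3.8]
gripper_width: 0.0116
bar mill x,z -0.052424151188805605 0.3363411704980227 r 0.24251061514866054 ang 59.68061145915399
shift cm [-0.44  1.74 -9.39] turn deg [-0.13 -0.1   0.12] | t 20.35 tcp [ 0.5938 -0.1339  0.3176] rpy [-89.9  -0.1 -83.6] F [-5.4 -3.   3.8] w 0.0116
2509
lid plane ang 57.30628676554211
```

View pics/s14.png

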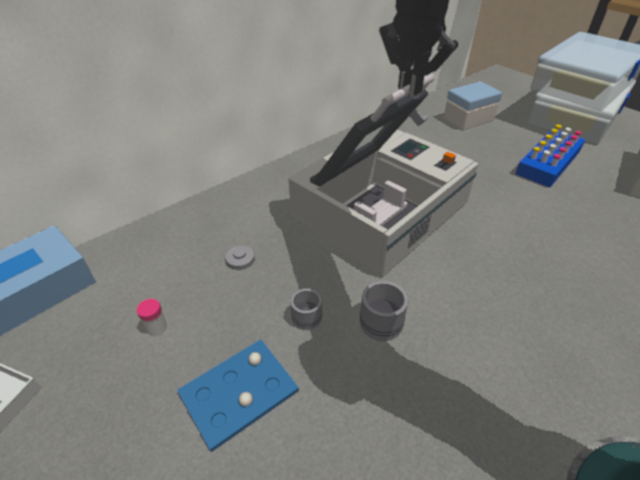

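View pics/c14.png

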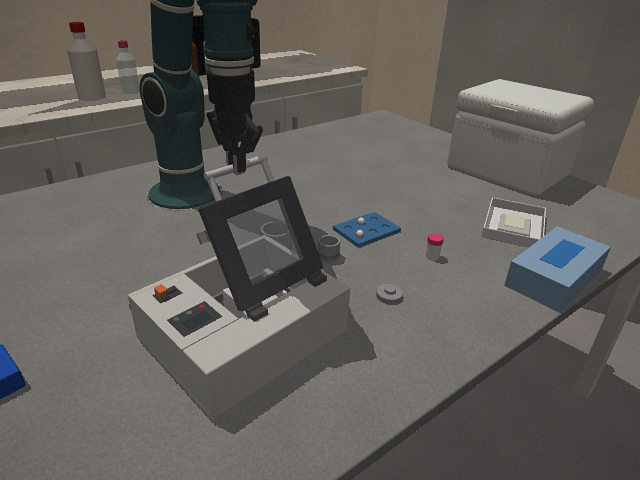

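Lid is at about 60°: the TCP chord gives 60.4°, the forward kinematics 59.7° and a rough depth plane 57.3°. I check that it holds, crop the jar, and hand in.

```bash

python3 -m inch '[{"claw":-1,"x":0,"y":0,"z":0,"wx":0,"wy":0,"wz":0},{"claw":-1,"x":0,"y":0,"z":0,"wx":0,"wy":0,"wz":0},{"claw":-1,"x":0,"y":0,"z":0,"wx":0,"wy":0,"wz":0},{"claw":-1,"x":0,"y":0,"z":0,"wx":0,"wy":0,"wz":0},{"claw":-1,"x":0,"y":0,"z":0,"wx":0,"wy":0,"wz":0},{"claw":-1,"x":0,"y":0,"z":0,"wx":0,"wy":0,"wz":0}]'
python3 - <<'E'
from h import *
im,dd=capture("side");cv2.imwrite("pics/s15.png",cv2.resize(im[280:340,270:420],None,fx=5,fy=5,interpolation=cv2.INTER_CUBIC))
E
```

```text
t: 20.95
tcp_pos: [0.5936, -0.1339, 0.3176]
tool_rot: [-1.568, -0.002, -1.459]
force: [-4.1, -2.9, 3.9]
gripper_width: 0.0115
```

View pics/s15.png

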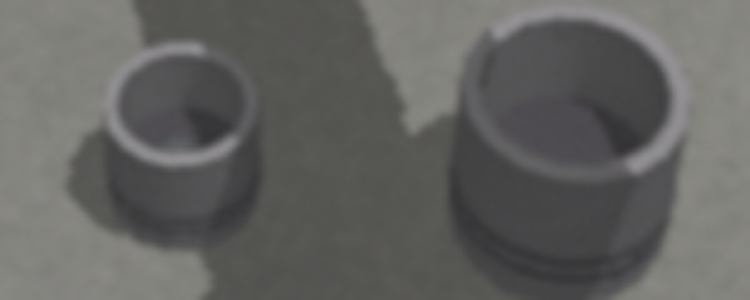

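The grip is steady. The small jar is upright in its place; from this angle its near wall mostly hides the ball, which the earlier wrist view showed inside.

```bash
python3 -c "
from workcell import ticket
print(ticket.job_done())"
```

```text
the job is handed in; nothing more can be done
None
```

The job is done and handed in at about 21 s on the robot's clock, with the arm still holding the lid open at about 60°. No verdict was reported.

- **Ball:** I took the dark steel ball from its pocket and dropped it into the small jar from about 5 mm above its rim. The wrist picture afterwards showed it inside, with the jar standing where it was. In the last side crop the jar's near wall mostly hid the ball.
- **Lock:** The first tug on the bar stopped dead after about 6 mm at 39 N, so the lid was locked. I let it down and pushed the orange slide to its end stop; pictures and the stop position agree. The lid then lifted freely with about 2 N.
- **Lid angle:** The arm's movement gives 60.4° and its position 59.7°. A rough depth-plane fit gave 57.3°. The hold stayed steady over the last half second.
- **Force:** Halfway up, my path ran slightly tight and pushed about 22 N along the lid toward the hinge, so I eased off.
- **Left alone:** The last full pictures show the two white balls, cap, pot and large jar where they started.

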